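# Couple the dripper ring to its ball mount

### The arm

A 6-joint arm with a two-finger parallel gripper is mounted at the origin on a cart in front of the work surface, level with it; the furniture and walls round the work are solid. World frame = base frame: x ahead of the robot, y to its left, z up, the work surface at z = 0. Lengths are in m, angles in degrees, forces in N, time in s.
With the tool pointing down it reaches from about 0.35 to 0.925 m from the base axis. Payload 6.4 kg.
Tool frame: the origin (TCP) lies at the very end of the fingers, on their centre line; the grasp point (between the pads) lies 19 mm behind it; x points along the fingers, y is the direction in which the jaws open and shut, and the axes are right-handed (so a half turn about x gives the same grasp; the last joint's range is limited). The gripper opens to 85 mm and grips with 20 to 120 N. Pads are 22 mm wide; open, the fingers measure 114 mm over their backs; the gripper's body (76 mm by 85 mm) begins 54 mm behind the grasp point. The pads swing forward as they close: fully open they stand 13 mm farther back than shut.
Start: joints at [-75.865, 14.043, 89.255, -0, 76.702, -9.975], TCP at [0.266, -0.593, 0.231] pointing down, gripper open.
Joint ranges: [-179.41, 179.41], [-58.25, 129.5], [7.25, 145.43], [-54.29, 234.29], [11.92, 165.04], [-157.13, 157.13]. Speed limits (degrees/s): [147.25, 147.25, 180, 180, 180, 180].

### API

Orientations are given as a 3x3 rotation matrix whose columns are the frame's x, y, z axes.
In Python, from workcell import status, cams, order gives the robot as it stands.
- The arm moves only by the tool arm_command, never from a script. Its argument "rows" is a list of rows, each a list of 3 entries, a list of its own where there are three numbers: the finger opening in m, from 0 to 0.0854, then the shift along the tool's x, y, z in m, then the turn about the tool's x in rad. A call has 1 to 8 rows; each row shifts and turns the commanded pose from where the row before left it, along the tool's axes as they then stand; what a row does not reach is not made up. A row lasts 1/10 s, in which the tool goes at most 50 mm and 8.59 degrees, less where a joint would pass 70% of its speed; a pose out of reach is approached as far as the arm can. A call is refused whole if a number of a shift passes 0.05 or a number of a turn 0.15, either way. A call with a gripper value outside its range is refused whole. The fingers move at their own pace and stop on an object; "grip_force" is the grip in N (left out, the last holds). Time passes only in rows, so rows that do not move let the fingers close. It gives the time, the measured TCP pose, the force and the opening at its end, in the units of the state.
- status.state(): the state, without advancing time (a new reading comes with each control period).
- cams.get_image(name): name is "scene" or "side" or "wrist"; returns a dict with "img" (384x512x3 uint8, blue, green, red), "z_map" (384x512 float32, m along the optical axis (not along the pixel's ray), 0 where there is no reading), "intrinsics" (3x3 intrinsics, pixels), "xyz" and "orientation" of the camera in the world. Camera axes: x right, y down, z forward; pixel columns grow to the right and rows downward; lengths in m; the calibration is good to about 2 mm. A picture is of the moment at which its call begins.
- order.sign_off(): hands the job in, once; it reports no verdict.
The state is a dict: "time": time; "joint_pos": joint angles; "dq": joint speeds; "effort": joint torques, N m; "ee_pos": TCP position; "tool_rot": TCP orientation; "force": force on the tool from outside, world axes, zero at the start; "moment": the same for the moment, N m; "opening": finger opening in m.
Only numpy, scipy, OpenCV 4.12 (cv2) and the standard library are available. Lean on these libraries where they do the work, as an engineer would, in place of code of your own. Each camera call takes 0.05 s, during which the arm holds its last target.

### The job

Pick up the aluminium ring holder, lower it gently onto the ball mount with its tongue along the mount's seat plate until it sits flush, and press it home on the mount's rubber spring with about 15 N for half a second. Let go of it only then, without dropping it, and press its latch lever fully down so that it is locked on the ball. Feel your way: never load the mount with more than 25 N, and leave the other things on the worktop where they are.

Things in the scene. Friction and masses are not known exactly. Their poses are not given: they have to be found in the camera images.
- mount: Ball mount, fixed to the worktop. Origin: centre of the underside of its round dark steel foot (diameter 108, height 14 mm), straight below the ball; z up, x along the long end of its seat plate. A sleeve (43 mm wide, top at z = 44 mm) carries the height-adjusted head; a thumb screw sticks out of it to x = -44 mm.
- mount_foot (a point): Same point and axes as mount. The head above it: a seat plate (x -26 to +78 mm, 42 mm wide, 6 mm thick) bearing a 30 mm steel ball on a 13 mm neck, ball centre 21 mm, ball top 36 mm above the plate's top face. That face lies 53 to 83 mm above the worktop, set anew each time and NOT measured: find it by feel. Rubber-sprung: yields 1 mm per 7 N.
- coupler: The loose ring holder (0.38 to 0.55 kg), aluminium, upright on the worktop at first. Origin: on its underside, on the socket's axis; z up, x along its tongue. A wire ring 77 mm wide stands out behind (centre x = -78, z = 30 mm). Seated, its origin is on the plate's top face under the ball, its x along the mount's x, its flat underside on the plate.
- coupler_centre (a point): Grasp point of the ring holder, on the socket axis, 20 mm above its underside; axes as coupler. Head and tongue are one block with flat sides 44 mm apart in y (x -16 to +78, z 0 to 40 mm of the holder; roof at 43.5 mm): grasp across y near x = 0. The socket is open below: bore 33 mm wide, 37.5 mm deep.
- lever_pad (a point): Point on the upper face of the latch lever where to press, 44 mm from the hinge, 16 mm short of the end. The lever is a steel strip 22 mm wide, hinged at x = 24, z = 44 mm of the holder, running along +x and sloping up when open; when it is down this point is 51 mm above the holder's underside.
- latch_lever (a joint): Angle of the latch lever, rad: 0 open (sloping up 0.5 rad), grows as it is pressed, 0.5 fully down (hard stop). Stiff: about 8 N at the pad moves it; it stays where it is left. Its toe swings in under the ball, so it goes fully down only when the holder is seated; if it stops early, the holder is not seated.
- striped_mug: Bystander, a striped mug (92x127x95 mm); leave it.
- veg_tin: Bystander, a food tin (76 mm wide, 58 mm high); leave it.
- spice_jar: Bystander, a spice jar (45 mm wide, 106 mm high); leave it.
- peeler: Bystander, a peeler lying flat (170x25x18 mm); leave it.
- fish_tin: Bystander, a flat tin (63x105x26 mm); leave it.

How it is judged:
By the outcome, as a careful person would: the job done as asked, in the order asked, and still so for the second after the job is handed in, with the robot touching nothing.
It also fails if it takes over 61 s, if anything falls off the work surface, if the arm or the gripper's body presses on something with over 40 N, if the wrist force passes 120 N, or if a joint passes its speed limit or range.

## Working session

There is one attempt and no reset: what is moved stays moved. The work goes in short steps, Python scripts to look and compute and a tool call to move; the robot and the scene stay as the last step left them, time stands still between calls to the robot, and variables do not carry over. Pictures are saved under pics/ and viewed, and the job is handed in when it is done.

Besides the shell and the picture viewer there is one more tool, called after "Request:" as name([rows], argument=value, ...), one row to a line, values as JSON. arm_command: Moves the arm, as the interface text tells. Its arguments: {"type":"object","properties":{"rows":{"type":"array"},"grip_force":{"type":"number"}},"required":["rows"]}

```bash
mkdir -p pics; ls; python3 - <<'E'
from workcell import status,cams
import cv2,numpy as np
print(status.state())
for n in("scene","side","wrist"):
    d=cams.get_image(n); cv2.imwrite(f"pics/{n}0.png",d["img"]); np.savez(f"pics/{n}0.npz",**d)
    print(n,d["intrinsics"].tolist(),d["xyz"],d["orientation"])
E
```

```text
pics
{'time': 0.0, 'joint_pos': array([-7.58671874e+01,  1.40873644e+01,  8.93269798e+01, -1.70692485e-04,
        7.67017631e+01, -9.97428660e+00]), 'dq': array([-0.01516648, -0.0228117 , -0.02039722,  0.04054164,  0.09565249,
       -0.13502665]), 'effort': array([ 5.51175890e-04, -4.29512358e+01, -3.26127684e+01, -6.15678482e-05,
        5.34014107e-03, -2.77239292e-05]), 'ee_pos': array([ 0.26535979, -0.59273647,  0.23012469]), 'tool_rot': array([[-4.97611328e-04,  4.08443692e-01, -9.12783382e-01],
       [ 1.96440898e-03, -9.12781335e-01, -4.08443847e-01],
       [-9.99997947e-01, -1.99632615e-03, -3.48140123e-04]]), 'force': array([-0.02511402,  0.03384785, -0.12588885]), 'moment': array([ 0.00528864, -0.02511606,  0.00427683]), 'opening': 0.08546670658715388}
scene [[457.33387730220846, 0.0, 252.5014038268666], [0.0, 457.33387730220846, 197.3080865368103], [0.0, 0.0, 1.0]] [-0.4742472  -0.6186436   1.20784279] [[ 0.51850329 -0.5853954   0.62327086]
 [-0.85507296 -0.35314816  0.37965328]
 [-0.00214032 -0.72979353 -0.68366426]]
side [[383.6777041724745, 0.0, 255.99886385775207], [0.0, 383.6777041724745, 190.8939803805558], [0.0, 0.0, 1.0]] [0.42226895 0.90442726 0.78963499] [[-0.99057098 -0.07897329  0.11194796]
 [-0.13683756  0.61016772 -0.78036583]
 [-0.00667898 -0.78832644 -0.61522095]]
wrist [[271.0913202033725, 0.0, 253.10750018313078], [0.0, 271.0913202033725, 188.17506881238094], [0.0, 0.0, 1.0]] [ 0.32801181 -0.5652234   0.3733388 ] [[ 0.4087735  -0.87873623 -0.24642821]
 [-0.91263393 -0.39414504 -0.10839281]
 [-0.00187977  0.26920685 -0.96308055]]
```

View pics/scene0.png

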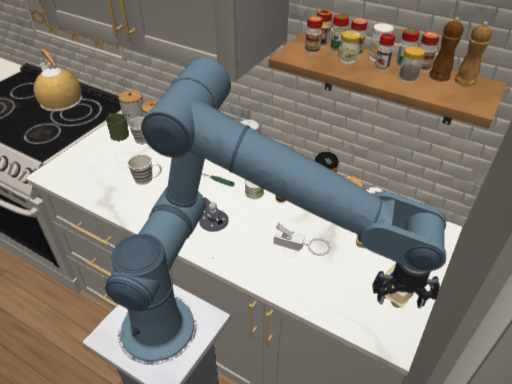

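View pics/side0.png

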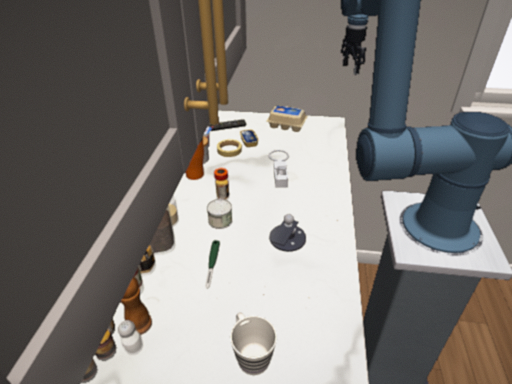

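View pics/wrist0.png

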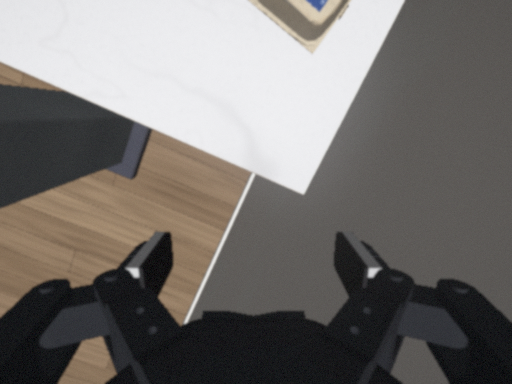

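The scene picture shows the mount near (213,217), the holder near (290,238) and its ring at (318,246). In the side picture the mount is at (288,235), the holder at (281,175) and the ring at (278,156). Next I'll measure with depth and zoomed crops.

```bash
cat > h.py <<'E'
import numpy as np,cv2
def pts(d):
    K=d["intrinsics"];z=d["z_map"];v,u=np.mgrid[:z.shape[0],:z.shape[1]]
    c=np.stack([(u-K[0,2])/K[0,0]*z,(v-K[1,2])/K[1,1]*z,z],-1)
    return c@d["orientation"].T+d["xyz"]
def crop(d,u0,v0,u1,v1,s,fn):
    cv2.imwrite(fn,cv2.resize(d["img"][v0:v1,u0:u1],None,fx=s,fy=s,interpolation=cv2.INTER_CUBIC))
def proj(d,p):
    c=(np.asarray(p)-d["xyz"])@d["orientation"]; q=c@d["intrinsics"].T; return q[...,:2]/q[...,2:]
E
python3 - <<'E'
from h import *
sc=np.load("pics/scene0.npz");sd=np.load("pics/side0.npz")
crop(sc,180,180,340,270,5,"pics/sc_c.png");crop(sd,240,140,330,260,5,"pics/sd_c.png")
for n,d,(u0,v0,u1,v1) in(("sc",sc,(180,180,340,270)),("sd",sd,(240,140,330,260))):
    P=pts(d)[v0:v1,u0:u1]; m=(d["z_map"][v0:v1,u0:u1]>0)
    hi=m&(P[...,2]>0.006)&(P[...,2]<.15)
    k,l,st,ce=cv2.connectedComponentsWithStats(hi.astype(np.uint8))
    for i in range(1,k):
        if st[i,4]>30:
            q=P[l==i];print(n,st[i],ce[i]+[u0,v0],q.min(0).round(3),q.max(0).round(3),np.median(q,0).round(3))
    print("table z",np.median(P[m][P[m][:,2]<.006][:,2]))
E
```

```text
sc [34  0 21  7 72] [225.95833333 182.16666667] [0.626 0.148 0.006] [0.653 0.232 0.02 ] [0.636 0.178 0.011]
sc [ 64   0  20  19 240] [252.6625     190.04583333] [0.61  0.023 0.006] [0.663 0.095 0.062] [0.625 0.051 0.039]
sc [95 15 11  9 54] [279.2037037  199.61111111] [ 0.64  -0.073  0.006] [ 0.662 -0.027  0.038] [ 0.649 -0.053  0.019]
sc [ 18  17  31  35 585] [212.77948718 217.04957265] [0.389 0.056 0.006] [0.527 0.196 0.091] [0.434 0.1   0.016]
sc [ 94  43  56  33 648] [294.42901235 239.42283951] [ 0.458 -0.319  0.006] [ 0.571 -0.126  0.085] [ 0.483 -0.192  0.036]
table z -0.00033776368708215987
sd [ 2  0 16  7 82] [249.6097561  142.29268293] [ 0.601 -0.397  0.006] [ 0.663 -0.363  0.029] [ 0.63  -0.375  0.02 ]
sd [ 28   9  21  38 433] [279.47806005 169.50577367] [ 0.465 -0.318  0.006] [ 0.547 -0.121  0.081] [ 0.494 -0.173  0.035]
sd [ 28  73  38  38 918] [287.00326797 234.08169935] [0.396 0.068 0.006] [0.502 0.19  0.092] [0.446 0.13  0.05 ]
table z 0.0003907108609400023
```

```bash
ls pics
```

```text
sc_c.png
scene0.npz
scene0.png
sd_c.png
side0.npz
side0.png
wrist0.npz
wrist0.png
```

View pics/sc_c.png

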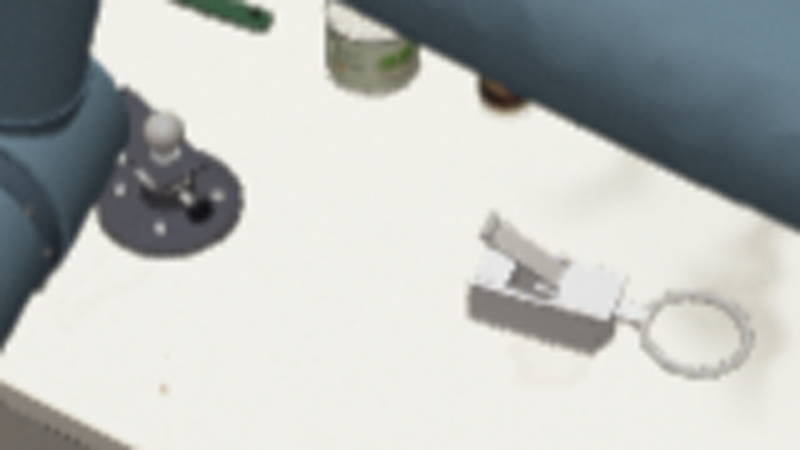

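View pics/sd_c.png

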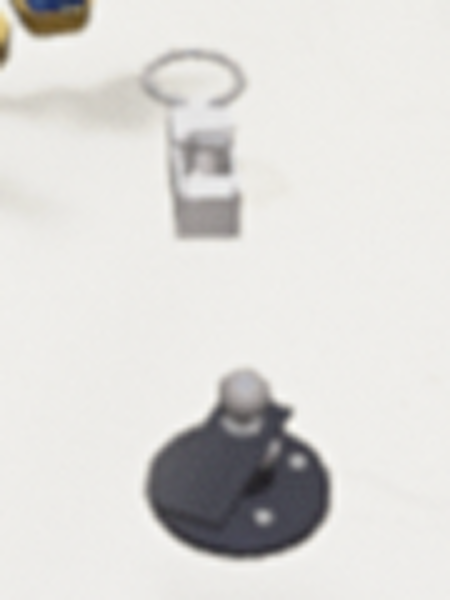

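```bash
python3 - <<'E'
from h import *
sc=np.load("pics/scene0.npz");sd=np.load("pics/side0.npz")
for n,d,(u0,v0,u1,v1) in(("sd",sd,(265,205,310,255)),("sc",sc,(198,195,232,235))):
    P=pts(d)[v0:v1,u0:u1]; I=d["img"][v0:v1,u0:u1]
    h,b=np.histogram(P[...,2],bins=np.arange(.006,.12,.004));print(n,list(zip(b.round(3),h)))
    for (u,v) in ([(289,219),(293,235),(285,245),(270,240),(297,222)] if n=="sd" else [(212,206),(220,222),(212,217)]):
        print((u,v),pts(d)[v,u].round(3),d["img"][v,u])
# holder
for n,d,(u0,v0,u1,v1) in(("sd",sd,(265,145,295,190)),("sc",sc,(270,220,335,260))):
    P=pts(d)[v0:v1,u0:u1].reshape(-1,3)
    h,b=np.histogram(P[...,2],bins=np.arange(.006,.1,.004));print(n,list(zip(b.round(3),h)))
    t=P[(P[:,2]>.039)&(P[:,2]<.047)]
    (c,s,a)=cv2.minAreaRect(t[:,:2].astype(np.float32)*1000);print("top",c,s,a)
    r=P[(P[:,2]>.024)&(P[:,2]<.036)&(P[:,1]<-.225)]
    if len(r)>5:
        A=np.c_[2*r[:,:2],np.ones(len(r))];x=np.linalg.lstsq(A,(r[:,:2]**2).sum(1),rcond=None)[0];print("ring",len(r),x[:2],np.sqrt(x[2]+x[0]**2+x[1]**2),r.min(0),r.max(0))
E
```

```text
sd [(np.float64(0.006), np.int64(86)), (np.float64(0.01), np.int64(253)), (np.float64(0.014), np.int64(84)), (np.float64(0.018), np.int64(6)), (np.float64(0.022), np.int64(6)), (np.float64(0.026), np.int64(5)), (np.float64(0.03), np.int64(2)), (np.float64(0.034), np.int64(2)), (np.float64(0.038), np.int64(3)), (np.float64(0.042), np.int64(3)), (np.float64(0.046), np.int64(10)), (np.float64(0.05), np.int64(164)), (np.float64(0.054), np.int64(197)), (np.float64(0.058), np.int64(3)), (np.float64(0.062), np.int64(0)), (np.float64(0.066), np.int64(5)), (np.float64(0.07), np.int64(7)), (np.float64(0.074), np.int64(11)), (np.float64(0.078), np.int64(18)), (np.float64(0.082), np.int64(27)), (np.float64(0.086), np.int64(24)), (np.float64(0.09), np.int64(2)), (np.float64(0.094), np.int64(0)), (np.float64(0.098), np.int64(0)), (np.float64(0.102), np.int64(0)), (np.float64(0.106), np.int64(0)), (np.float64(0.11), np.int64(0)), (np.float64(0.114), np.int64(0))]
(289, 219) [0.444 0.119 0.082] [177 177 182]
(293, 235) [0.43  0.119 0.022] [40 35 38]
(285, 245) [0.45  0.151 0.013] [79 68 68]
(270, 24
[... 2535 characters left out ...]
42), np.int64(77)), (np.float64(0.046), np.int64(31)), (np.float64(0.05), np.int64(13)), (np.float64(0.054), np.int64(12)), (np.float64(0.058), np.int64(18)), (np.float64(0.062), np.int64(13)), (np.float64(0.066), np.int64(14)), (np.float64(0.07), np.int64(11)), (np.float64(0.074), np.int64(7)), (np.float64(0.078), np.int64(5)), (np.float64(0.082), np.int64(1)), (np.float64(0.086), np.int64(0)), (np.float64(0.09), np.int64(0)), (np.float64(0.094), np.int64(0))]
top (497.0614013671875, -221.8101806640625) (47.35498809814453, 186.38043212890625) 11.880547523498535
ring 127 [ 0.50539329 -0.27629294] 0.036384956627338635 [ 0.46911792 -0.31937868  0.024426  ] [ 0.54531674 -0.22560675  0.03527996]
```

```bash
cat >> h.py <<'E'
def plan(target,yaw=None,n=None,op=0.085,pos=None,y0=None,first_shift=True):
    """rows in tool axes for tool-down; target world TCP, yaw = angle of tool y (deg)"""
    from workcell import status
    s=status.state();R=s["tool_rot"]
    p=np.array(s["ee_pos"] if pos is None else pos,float)
    y=np.degrees(np.arctan2(R[1,1],R[0,1])) if y0 is None else y0
    if yaw is None: yaw=y
    dy=(yaw-y+180)%360-180
    t=np.array(target,float)
    if n is None: n=int(max(np.ceil(np.linalg.norm(t-p)/.048),np.ceil(abs(dy)/8.4),1))
    rows=[]
    for i in range(n):
        turn=round(-np.radians(yaw-y if abs(yaw-y)<180 else (yaw-y+180)%360-180)/(n-i),2)
        d=(t-p)/(n-i); a=np.radians(y)
        Y=np.array([np.cos(a),np.sin(a),0]);Z=np.array([np.sin(a),-np.cos(a),0]);X=np.array([0,0,-1.])
        sh=np.round([d@X,d@Y,d@Z],3 if n>1 or 1 else 4)
        p=p+sh[0]*X+sh[1]*Y+sh[2]*Z; y-=np.degrees(turn)
        rows.append([op,(sh+0.).tolist(),turn])
    print("end",p.round(4),y.round(2)); 
    for k in range(0,n,8): print(rows[k:k+8])
E
python3 - <<'E'
from h import *
sd=np.load("pics/side0.npz")
P=pts(sd)[205:255,265:310].reshape(-1,3)
t=P[(P[:,2]>.047)&(P[:,2]<.060)]
print(np.median(t[:,2]),cv2.minAreaRect((t[:,:2]*1000).astype(np.float32)),cv2.boxPoints(cv2.minAreaRect((t[:,:2]*1000).astype(np.float32))))
b=P[P[:,2]>.066];print(b.mean(0),b.max(0))
plan([.50,-.19,.25],9)
E
```

```text
0.05412530893492562 ((456.6820068359375, 135.10531616210938), (105.23426055908203, 42.81338119506836), 70.47244262695312) [[418.91882  92.67009]
 [459.2696   78.35928]
 [494.4452  177.54054]
 [454.09442 191.85135]]
[0.44591026 0.17045987 0.13080808] [0.46149591 0.90442726 0.78963499]
end [ 0.4996 -0.1898  0.2504] 9.16
[[0.085, [-0.002, -0.027, -0.038], np.float64(-0.13)], [0.085, [-0.002, -0.022, -0.041], np.float64(-0.13)], [0.085, [-0.002, -0.017, -0.044], np.float64(-0.13)], [0.085, [-0.002, -0.011, -0.045], np.float64(-0.13)], [0.085, [-0.002, -0.005, -0.046], np.float64(-0.13)], [0.085, [-0.002, 0.001, -0.047], np.float64(-0.13)], [0.085, [-0.002, 0.008, -0.046], np.float64(-0.13)], [0.085, [-0.002, 0.013, -0.045], np.float64(-0.13)]]
[[0.085, [-0.002, 0.019, -0.042], np.float64(-0.13)], [0.085, [-0.002, 0.024, -0.04], np.float64(-0.14)]]
```

Request:
arm_command([
  [0.085,[-0.002,-0.027,-0.038],-0.13],
  [0.085,[-0.002,-0.022,-0.041],-0.13],
  [0.085,[-0.002,-0.017,-0.044],-0.13],
  [0.085,[-0.002,-0.011,-0.045],-0.13],
  [0.085,[-0.002,-0.005,-0.046],-0.13],
  [0.085,[-0.002,0.001,-0.047],-0.13],
  [0.085,[-0.002,0.008,-0.046],-0.13],
  [0.085,[-0.002,0.013,-0.045],-0.13],
])

```text
time: 0.95
ee_pos: [0.4535, -0.2685, 0.2472]
tool_rot: [[-0.0, 0.994, -0.105], [0.0, -0.105, -0.994], [-1.0, -0.0, -0.0]]
force: [0.1, -0.9, -0.1]
opening: 0.0853
```

Request:
arm_command([
  [0.085,[-0.002,0.019,-0.042],-0.13],
  [0.085,[-0.002,0.024,-0.04],-0.14],
  [0.085,[0,0,0],0],
])

```text
time: 1.25
ee_pos: [0.5014, -0.1859, 0.2514]
tool_rot: [[0.001, 0.986, 0.168], [0.001, 0.168, -0.986], [-1.0, 0.001, -0.001]]
force: [-0.3, -0.2, -0.8]
opening: 0.0849
```

```bash
python3 - <<'E'
from workcell import status,cams
from h import *
s=status.state();print(s["time"],s["ee_pos"],s["tool_rot"].round(3).tolist(),s["dq"].round(1),s["force"].round(2))
for n in("scene","side","wrist"):
    d=cams.get_image(n); cv2.imwrite(f"pics/{n}1.png",d["img"]); np.savez(f"pics/{n}1.npz",**d)
E
```

```text
1.25 [ 0.50139784 -0.18585588  0.25140571] [[0.001, 0.986, 0.168], [0.001, 0.168, -0.986], [-1.0, 0.001, -0.001]] [-4.7  0.2  0.5 -2.6 -0.4  1.7] [-0.3  -0.22 -0.84]
```

View pics/wrist1.png

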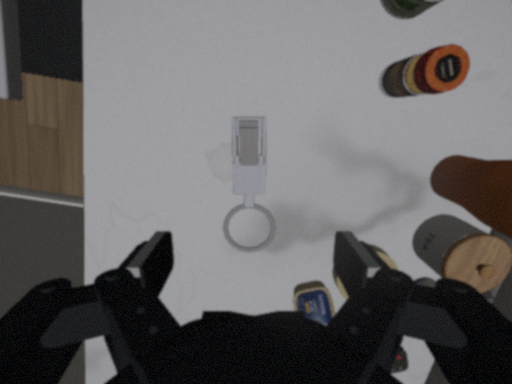

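View pics/scene1.png

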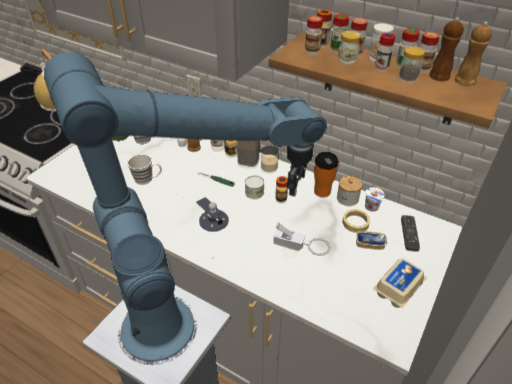

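The wrist view shows the holder upright. Its block spans (232,117) to (266,193), with the tongue and lever at the top, and the ring is at (249,227). The scene view now shows the mount unobstructed at (212,212).

```bash
python3 - <<'E'
from workcell import cams
from h import *
w=np.load("pics/wrist1.npz");sc=np.load("pics/scene1.npz")
crop(w,200,90,300,260,3.5,"pics/w1c.png")
P=pts(w);r=P[105:255,215:285].reshape(-1,3)
print("table",np.median(r[abs(r[:,2])<.01,2]))
for lo,hi in((.036,.048),(.030,.05),(.02,.05)):
    t=r[(r[:,2]>lo)&(r[:,2]<hi)&(r[:,1]>-.215)]
    a=cv2.minAreaRect((t[:,:2]*1000).astype(np.float32));print("holder",len(t),a,cv2.boxPoints(a).round(1).tolist())
# ring by outline ray cast
q=r[(r[:,2]>.02)&(r[:,2]<.045)&(r[:,1]<-.235)]
A=np.c_[2*q[:,:2],np.ones(len(q))];x=np.linalg.lstsq(A,(q[:,:2]**2).sum(1),rcond=None)[0];print("ring",len(q),x[:2],q.min(0),q.max(0))
lv=r[r[:,2]>.052];print("lever",len(lv),lv.min(0).round(3),lv.max(0).round(3),np.median(lv,0).round(4))
P=pts(sc)[192:235,192:235].reshape(-1,3);t=P[(P[:,2]>.047)&(P[:,2]<.062)]
a=cv2.minAreaRect((t[:,:2]*1000).astype(np.float32));print("plate",len(t),np.median(t[:,2]),a,cv2.boxPoints(a).round(1).tolist())
crop(sc,190,190,240,235,12,"pics/sc1c.png")
E
```

```text
table 0.0006195942328375281
holder 1185 ((492.31329345703125, -173.92428588867188), (44.09312438964844, 89.71300506591797), 9.270916938781738) [[463.29998779296875, -133.1999969482422], [477.79998779296875, -221.6999969482422], [521.2999877929688, -214.60000610351562], [506.79998779296875, -126.0999984741211]]
holder 1289 ((492.31329345703125, -173.92428588867188), (44.09312438964844, 89.71300506591797), 9.270916938781738) [[463.29998779296875, -133.1999969482422], [477.79998779296875, -221.6999969482422], [521.2999877929688, -214.60000610351562], [506.79998779296875, -126.0999984741211]]
holder 1328 ((492.1788024902344, -173.442626953125), (44.141395568847656, 90.55985260009766), 9.07339859008789) [[463.20001220703125, -132.1999969482422], [477.5, -221.60000610351562], [521.0999755859375, -214.6999969482422], [506.79998779296875, -125.19999694824219]]
ring 759 [ 0.5093574 -0.2801582] [ 0.47192991 -0.31986991  0.02894775] [ 0.54714743 -0.23512133  0.036833  ]
lever 819 [ 0.475 -0.185  0.052] [ 0.503 -0.122  0.394] [ 0.4889 -0.1524  0.068 ]
plate 206 0.05367700284493748 ((452.67047119140625, 133.6710205078125), (108.923828125, 46.17876052856445), 70.01568603515625) [[412.3999938964844, 90.4000015258789], [455.79998779296875, 74.5999984741211], [493.0, 177.0], [449.6000061035156, 192.6999969482422]]
```

View pics/w1c.png

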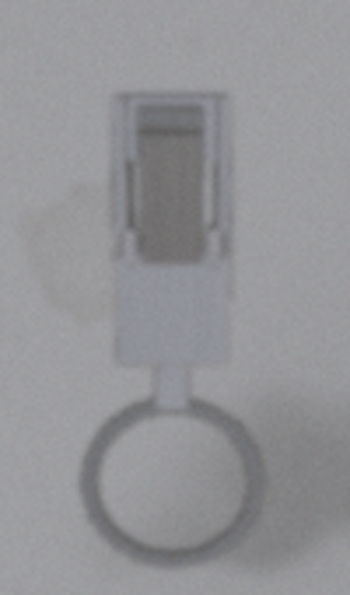

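View pics/sc1c.png

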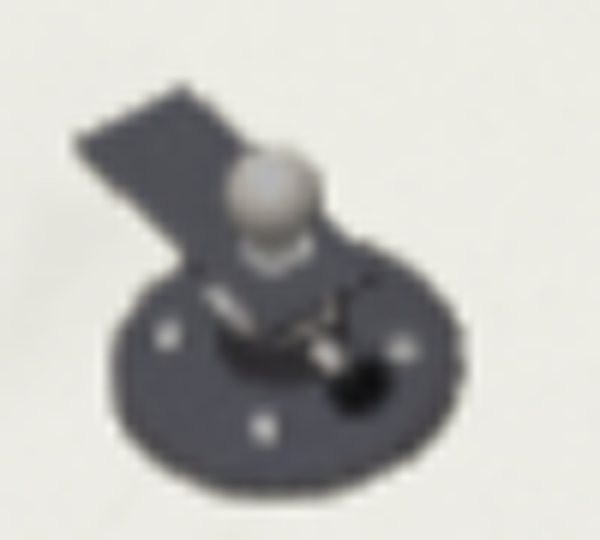

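```bash
python3 - <<'E'
from h import *
plan([.454,.128,.26],-19.7)
E
```

```text
end [0.454  0.1278 0.26  ] -19.49
[[0.085, [-0.001, 0.001, -0.046], np.float64(0.07)], [0.085, [-0.001, -0.002, -0.046], np.float64(0.07)], [0.085, [-0.001, -0.006, -0.046], np.float64(0.07)], [0.085, [-0.002, -0.009, -0.045], np.float64(0.07)], [0.085, [-0.001, -0.012, -0.044], np.float64(0.07)], [0.085, [-0.002, -0.015, -0.043], np.float64(0.08)], [0.085, [-0.001, -0.018, -0.042], np.float64(0.07)]]
```

Request:
arm_command([
  [0.085,[-0.001,0.001,-0.046],0.07],
  [0.085,[-0.001,-0.002,-0.046],0.07],
  [0.085,[-0.001,-0.006,-0.046],0.07],
  [0.085,[-0.002,-0.009,-0.045],0.07],
  [0.085,[-0.001,-0.012,-0.044],0.07],
  [0.085,[-0.002,-0.015,-0.043],0.08],
  [0.085,[-0.001,-0.018,-0.042],0.07],
  [0.085,[0,0,0],0],
])

```text
time: 2.2
ee_pos: [0.4533, 0.1304, 0.2604]
tool_rot: [[0.0, 0.944, -0.331], [0.001, -0.331, -0.944], [-1.0, -0.0, -0.001]]
force: [0.3, 0.3, -0.3]
opening: 0.0848
```

Request:
arm_command([
  [0.085,[0,0,0],0],
  [0.085,[0,0,0],0],
])

```text
time: 2.4
ee_pos: [0.4545, 0.1262, 0.2601]
tool_rot: [[-0.0, 0.942, -0.336], [-0.0, -0.336, -0.942], [-1.0, -0.0, 0.0]]
force: [-0.4, -0.8, -0.5]
opening: 0.085
```

```bash
python3 - <<'E'
from workcell import status,cams
from h import *
s=status.state();print(s["time"],s["ee_pos"],s["tool_rot"].round(3).tolist(),s["dq"].round(1))
d=cams.get_image("wrist"); cv2.imwrite("pics/wrist2.png",d["img"]); np.savez("pics/wrist2.npz",**d)
crop(d,190,80,320,280,3,"pics/w2c.png")
P=pts(d);r=P[90:280,190:320].reshape(-1,3)
t=r[(r[:,2]>.047)&(r[:,2]<.062)]
a=cv2.minAreaRect((t[:,:2]*1000).astype(np.float32));print("plate",len(t),np.median(t[:,2]),a,cv2.boxPoints(a).round(1).tolist())
b=r[(r[:,2]>.068)&(r[:,2]<.12)];A=np.c_[2*b,np.ones(len(b))];x=np.linalg.lstsq(A,(b**2).sum(1),rcond=None)[0];print("ball",len(b),b.mean(0),b.max(0),x[:3],np.sqrt(x[3]+x[:3]@x[:3]))
E
```

```text
2.4 [0.45452384 0.1261625  0.26012599] [[-0.0, 0.942, -0.336], [-0.0, -0.336, -0.942], [-1.0, -0.0, 0.0]] [-0.7  0.1 -0.1  0.2  0.   0.2]
plate 2094 0.054600725313522336 ((455.8661193847656, 132.34107971191406), (103.01270294189453, 41.92382049560547), 70.5914535522461) [[419.0, 90.69999694824219], [458.5, 76.80000305175781], [492.79998779296875, 174.0], [453.20001220703125, 187.89999389648438]]
ball 447 [0.44798261 0.11008238 0.08545032] [0.46177459 0.12266905 0.09169475] [0.44716887 0.10772208 0.07615826] 0.014528258232492744
```

View pics/w2c.png

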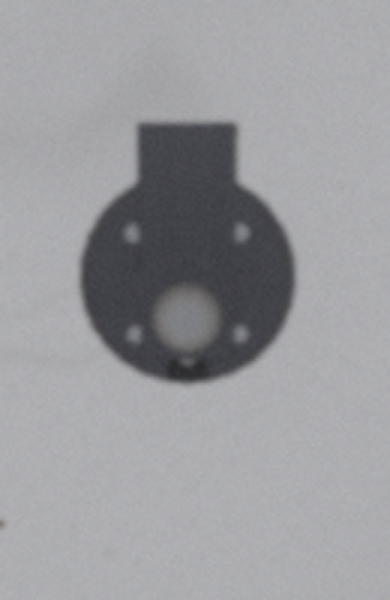

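```bash
python3 - <<'E'
from h import *
plan([.497,-.203,.15],9.2)
E
```

```text
end [ 0.4968 -0.2035  0.1501] 9.0
[[0.085, [0.014, 0.019, 0.037], np.float64(-0.06)], [0.085, [0.014, 0.017, 0.038], np.float64(-0.06)], [0.085, [0.014, 0.014, 0.039], np.float64(-0.06)], [0.085, [0.014, 0.012, 0.04], np.float64(-0.06)], [0.085, [0.014, 0.009, 0.04], np.float64(-0.07)], [0.085, [0.013, 0.007, 0.041], np.float64(-0.06)], [0.085, [0.014, 0.004, 0.041], np.float64(-0.07)], [0.085, [0.013, 0.001, 0.042], np.float64(-0.06)]]
```

Request:
arm_command([
  [0.085,[0.014,0.019,0.037],-0.06],
  [0.085,[0.014,0.017,0.038],-0.06],
  [0.085,[0.014,0.014,0.039],-0.06],
  [0.085,[0.014,0.012,0.04],-0.06],
  [0.085,[0.014,0.009,0.04],-0.07],
  [0.085,[0.013,0.007,0.041],-0.06],
  [0.085,[0.014,0.004,0.041],-0.07],
  [0.085,[0.013,0.001,0.042],-0.06],
])

```text
time: 3.25
ee_pos: [0.4965, -0.2052, 0.1496]
tool_rot: [[-0.0, 0.987, 0.159], [0.0, 0.159, -0.987], [-1.0, -0.0, -0.0]]
force: [0.2, 1.1, 0.4]
opening: 0.085
```

Request:
arm_command([
  [0.085,[0,0,0],0],
  [0.085,[0,0,0],0],
  [0.085,[0,0,0],0],
])

```text
time: 3.55
ee_pos: [0.497, -0.2019, 0.1505]
tool_rot: [[0.0, 0.987, 0.158], [0.0, 0.158, -0.987], [-1.0, 0.0, -0.0]]
force: [0.1, 0.2, 0.4]
opening: 0.0851
```

```bash
python3 - <<'E'
from workcell import status,cams
from h import *
s=status.state();print(s["time"],s["ee_pos"],s["tool_rot"].round(3).tolist(),s["dq"].round(1),s["force"])
d=cams.get_image("wrist"); cv2.imwrite("pics/wrist3.png",d["img"]); np.savez("pics/wrist3.npz",**d)
P=pts(d);r=P.reshape(-1,3)
g=r[(r[:,0]>.46)&(r[:,0]<.53)&(r[:,1]>-.33)&(r[:,1]<-.1)]
t=g[(g[:,2]>.036)&(g[:,2]<.048)&(g[:,1]>-.225)]
a=cv2.minAreaRect((t[:,:2]*1000).astype(np.float32));print("holder",len(t),np.median(t[:,2]),a,cv2.boxPoints(a).round(1).tolist())
g=r[(r[:,0]>.46)&(r[:,0]<.56)&(r[:,1]>-.33)&(r[:,1]<-.245)]
q=g[(g[:,2]>.024)&(g[:,2]<.038)]
c,rad=cv2.minEnclosingCircle((q[:,:2]*1000).astype(np.float32))
A=np.c_[2*q[:,:2],np.ones(len(q))];x=np.linalg.lstsq(A,(q[:,:2]**2).sum(1),rcond=None)[0];print("ring",len(q),x[:2],c,rad)
E
```

```text
3.55 [ 0.49703542 -0.20185078  0.15047852] [[0.0, 0.987, 0.158], [0.0, 0.158, -0.987], [-1.0, 0.0, -0.0]] [ 1.4 -0.7  0.2 -0.1 -0.   0. ] [0.09855379 0.16920276 0.36755114]
holder 2697 0.043510767065889244 ((492.755859375, -178.5741729736328), (44.083526611328125, 100.12153625488281), 9.076963424682617) [[463.1000061035156, -132.60000610351562], [478.8999938964844, -231.5], [522.4000244140625, -224.5], [506.6000061035156, -125.69999694824219]]
ring 1239 [ 0.50932448 -0.28145642] (509.054443359375, -281.9017028808594) 38.67597579956055
```

View pics/wrist3.png

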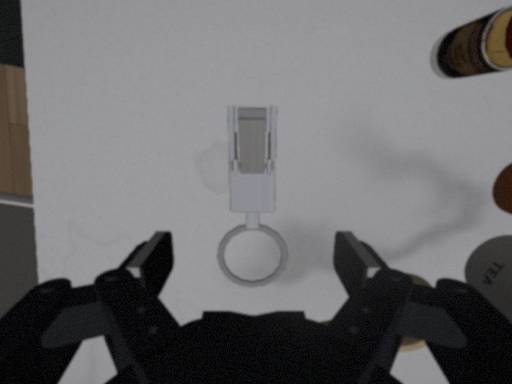

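Request:
arm_command([
  [0.085,[0.04,0,0.003],0],
  [0.085,[0.04,0,0],0],
  [0.085,[0.035,0,0],0],
  [0.085,[0.015,0,0],0],
  [0.085,[0,0,0],0],
  [0.085,[0,0,0],0],
], grip_force=30)

```text
time: 4.2
ee_pos: [0.499, -0.2049, 0.0218]
tool_rot: [[0.002, 0.987, 0.16], [-0.001, 0.16, -0.987], [-1.0, 0.002, 0.002]]
force: [0.4, -0.2, 0.6]
opening: 0.085
```

```bash
python3 - <<'E'
from workcell import status,cams
from h import *
s=status.state();print(s["time"],s["ee_pos"],s["force"].round(2))
for n in("wrist","side"):
    d=cams.get_image(n); cv2.imwrite(f"pics/{n}4.png",d["img"])
crop(d,240,110,330,200,6,"pics/sd4c.png")
E
```

```text
4.2 [ 0.49895197 -0.20492093  0.02183933] [ 0.43 -0.18  0.58]
```

View pics/wrist4.png

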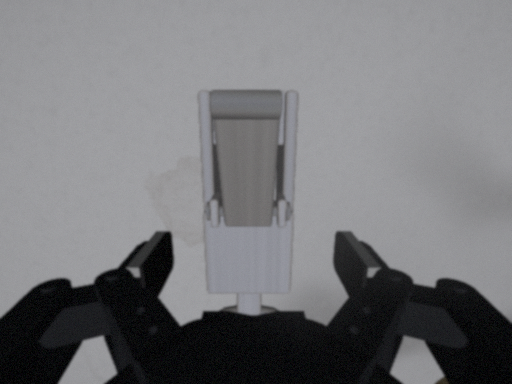

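View pics/sd4c.png

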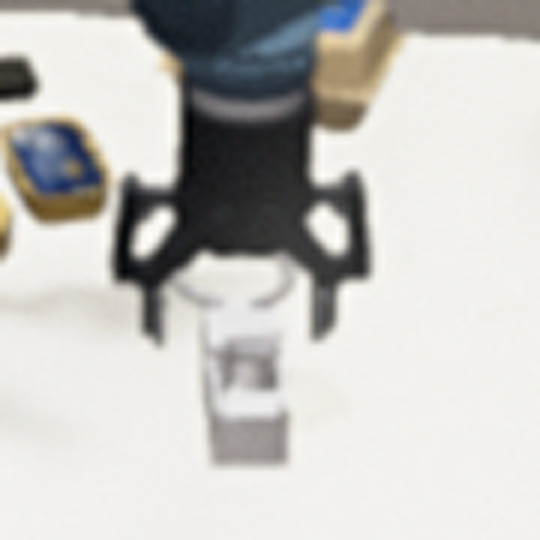

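The wrist view shows the holder block (206–293) between the fingers, about 2 mm left of their centre line. I'll correct that, go down to grasp height and close.

Request:
arm_command([
  [0.085,[0.008,-0.002,0],0],
  [0.085,[0.007,0,0],0],
  [0.085,[0,0,0],0],
])

```text
time: 4.6
ee_pos: [0.495, -0.2045, 0.0043]
tool_rot: [[-0.002, 0.987, 0.159], [0.001, 0.159, -0.987], [-1.0, -0.001, -0.001]]
force: [0.1, 0.0, 0.1]
opening: 0.0852
```

```bash
python3 -c "
from workcell import status
s=status.state();print(s['time'],s['ee_pos'],s['force'].round(2),s['moment'].round(2),s['opening'])"
```

```text
4.6 [ 0.49502246 -0.20447736  0.00430718] [0.12 0.02 0.07] [-0.02 -0.04 -0.01] 0.08517536031525061
```

Request:
arm_command([
  [0.06,[0,0,0],0],
  [0.052,[0,0,0],0],
  [0.046,[0,0,0],0],
  [0.03,[0,0,0],0],
  [0.03,[0,0,0],0],
  [0.03,[0,0,0],0],
  [0.03,[0,0,0],0],
], grip_force=60)

```text
time: 5.3
ee_pos: [0.4963, -0.2052, 0.0057]
tool_rot: [[0.001, 0.987, 0.159], [-0.001, 0.159, -0.987], [-1.0, 0.001, 0.001]]
force: [0.6, 0.5, 2.3]
opening: 0.0436
```

```bash
python3 -c "
from workcell import status
s=status.state();print(s['time'],s['ee_pos'],s['force'].round(2),s['moment'].round(2),s['opening'],s['dq'].round(1))"
```

```text
5.3 [ 0.49629731 -0.20519684  0.00568112] [0.57 0.54 2.33] [-0.01 -0.16 -0.09] 0.04357303934964507 [-0.  -0.  -0.1  0.   0.   0. ]
```

Request:
arm_command([
  [0.03,[-0.01,0,0],0],
  [0.03,[-0.02,0,0],0],
  [0.03,[-0.04,0,0],0],
  [0.03,[-0.04,0,0],0],
  [0.03,[-0.03,0,0],0],
  [0.03,[0,0,0],0],
])

```text
time: 5.9
ee_pos: [0.4979, -0.2063, 0.1497]
tool_rot: [[0.007, 0.987, 0.16], [-0.005, 0.16, -0.987], [-1.0, 0.006, 0.006]]
force: [0.8, -1.0, -4.5]
opening: 0.0433
```

```bash
python3 - <<'E'
from workcell import status,cams
from h import *
s=status.state();print(s["time"],s["ee_pos"],s["force"].round(2),s["moment"].round(2),s["opening"])
d=cams.get_image("wrist"); cv2.imwrite("pics/wrist5.png",d["img"]); np.savez("pics/wrist5.npz",**d)
plan([.4472,.1077,.145],-19.4,n=9,op=.03)
E
```

```text
5.9 [ 0.49794482 -0.20633577  0.14969438] [ 0.84 -0.97 -4.55] [-0.19 -0.07 -0.04] 0.04326974904223117
end [0.4469 0.1074 0.1455] -19.47
[[0.03, [0.0, 0.0, -0.035], np.float64(0.06)], [0.03, [0.0, -0.002, -0.035], np.float64(0.05)], [0.03, [0.0, -0.004, -0.035], np.float64(0.06)], [0.03, [0.0, -0.006, -0.035], np.float64(0.05)], [0.03, [0.0, -0.007, -0.034], np.float64(0.06)], [0.03, [0.0, -0.01, -0.034], np.float64(0.05)], [0.03, [0.0, -0.011, -0.034], np.float64(0.06)], [0.03, [0.001, -0.013, -0.033], np.float64(0.05)]]
[[0.03, [0.0, -0.015, -0.031], np.float64(0.06)]]
```

View pics/wrist5.png

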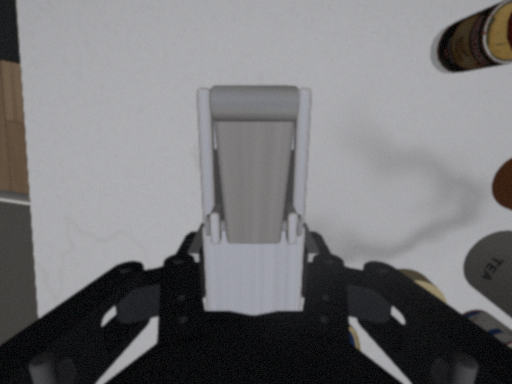

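The holder is held centred and straight between the pads, weighing about 4.5 N. I'll carry it over to the mount.

Request:
arm_command([
  [0.03,[0.0,0.0,-0.035],0.06],
  [0.03,[0.0,-0.002,-0.035],0.05],
  [0.03,[0.0,-0.004,-0.035],0.06],
  [0.03,[0.0,-0.006,-0.035],0.05],
  [0.03,[0.0,-0.007,-0.034],0.06],
  [0.03,[0.0,-0.01,-0.034],0.05],
  [0.03,[0.0,-0.011,-0.034],0.06],
  [0.03,[0.001,-0.013,-0.033],0.05],
])

```text
time: 6.75
ee_pos: [0.4494, 0.0753, 0.1409]
tool_rot: [[-0.006, 0.96, -0.279], [0.0, -0.279, -0.96], [-1.0, -0.006, 0.001]]
force: [0.9, 0.3, -5.2]
opening: 0.0433
```

Request:
arm_command([
  [0.03,[0.0,-0.015,-0.031],0.06],
  [0.03,[0,0,0],0],
  [0.03,[0,0,0],0],
  [0.03,[0,0,0],0],
  [0.03,[0,0,0],0],
])

```text
time: 7.25
ee_pos: [0.4462, 0.1069, 0.1434]
tool_rot: [[-0.002, 0.942, -0.335], [-0.0, -0.335, -0.942], [-1.0, -0.001, 0.001]]
force: [0.7, 0.5, -4.3]
opening: 0.0435
```

```bash
cat > look.py <<'E'
import sys
from workcell import status,cams
from h import *
k=sys.argv[1]
s=status.state();R=s["tool_rot"];print(s["time"],s["ee_pos"].round(4),np.degrees(np.arctan2(R[1,1],R[0,1])).round(2),R[:,0].round(3),s["force"].round(2),s["moment"].round(2),s["opening"].round(4),s["dq"].round(1))
if len(sys.argv)>2:
    a=cams.get_image("scene");b=cams.get_image("side");w=cams.get_image("wrist")
    for n,d in(("sc",a),("sd",b),("w",w)): np.savez(f"pics/{n}_{k}.npz",**d)
    f=lambda d,u0,v0,u1,v1,s:cv2.resize(d["img"][v0:v1,u0:u1],None,fx=s,fy=s,interpolation=cv2.INTER_CUBIC)
    A=f(a,160,150,260,250,4);B=f(b,230,160,330,260,4)
    cv2.imwrite(f"pics/v_{k}.png",np.hstack([A,B])); cv2.imwrite(f"pics/w_{k}.png",w["img"])
E
python3 look.py a 1
```

```text
Traceback (most recent call last):
  File "look.py", line 5, in <module>
    s=status.state();R=s["tool_rot"];print(s["time"],s["ee_pos"].round(4),np.degrees(np.arctan2(R[1,1],R[0,1])).round(2),R[:,0].round(3),s["force"].round(2),s["moment"].round(2),s["opening"].round(4),s["dq"].round(1))
                                                                                                                                                                                  ^^^^^^^^^^^^^^^^^^
AttributeError: 'float' object has no attribute 'round'
```

```bash
sed -i 's/s\["opening"\].round(4)/round(s["opening"],4)/' look.py; python3 look.py a 1
```

```text
7.25 [0.4462 0.1069 0.1434] -19.56 [-0.002 -0.    -1.   ] [ 0.68  0.47 -4.26] [-0.15  0.02 -0.04] 0.0435 [-0.1 -0.4 -0.5  0.   0.2  0.1]
```

View pics/v_a.png

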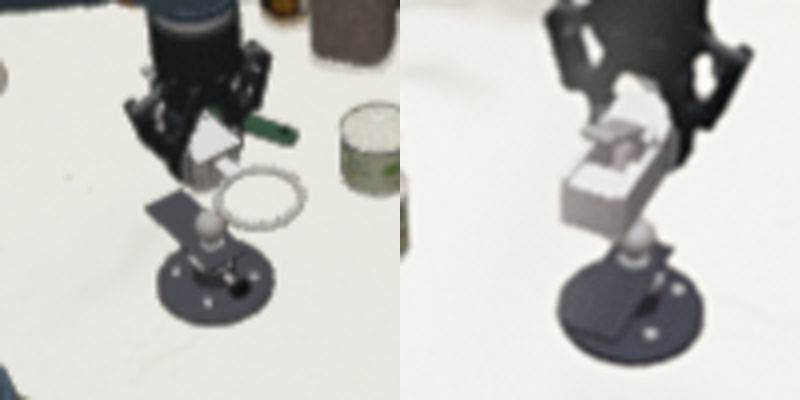

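View pics/w_a.png

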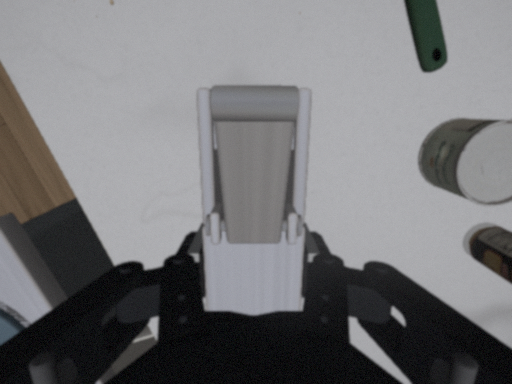

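The scene and side views show the holder upright above the ball with its tongue along the plate. I'll check the in-hand origin against the mount numerically.

```bash
python3 - <<'E'
from h import *
w=np.load("pics/w_a.npz");P=pts(w);zz=.1434-.0057
dirx=np.array([np.cos(np.radians(70.44)),np.sin(np.radians(70.44))]);diry=np.array([-dirx[1],dirx[0]])
r=P.reshape(-1,3);m=(abs(r[:,2]-(zz+.040))<.008)&(np.linalg.norm(r[:,:2]-[.447,.108],axis=1)<.1)
t=r[m];x=(t[:,:2]-[.4472,.1077])@dirx*1000;y=(t[:,:2]-[.4472,.1077])@diry*1000
print(len(t),"x",np.percentile(x,[0,1,5,95,99,100]).round(1),"y",np.percentile(y,[0,1,5,50,95,99,100]).round(1))
f=x>10; a=cv2.minAreaRect((t[f&(abs(y)<26)][:,:2]*1000).astype(np.float32));print(a)
roof=t[(x>0)&(x<20)&(abs(y)<15)];print("roof z",np.median(roof[:,2]), "slope x", np.polyfit((roof[:,:2]-[.447,.108])@dirx,roof[:,2],1), np.polyfit((roof[:,:2]-[.447,.108])@diry,roof[:,2],1))
for nm in("sc_a","sd_a"):
    d=np.load(f"pics/{nm}.npz");r=pts(d).reshape(-1,3)
    c0=np.array([.4472,.1077])-.078*dirx
    q=r[(abs(r[:,2]-(zz+.030))<.012)&(np.linalg.norm(r[:,:2]-c0,axis=1)<.055)]
    q=q[((q[:,:2]-[.4472,.1077])@dirx)<-.045]
    if len(q)<10: print(nm,len(q));continue
    A=np.c_[2*q[:,:2],np.ones(len(q))];s=np.linalg.lstsq(A,(q[:,:2]**2).sum(1),rcond=None)[0]
    cx=(s[:2]-[.4472,.1077]);print(nm,len(q),"ring",s[:2],"rad",np.sqrt(s[2]+s[:2]@s[:2]),"local",cx@dirx*1000,cx@diry*1000,np.median(q[:,2]))
E
```

```text
12204 x [-24.1 -20.3 -17.4  67.5  74.5  76.5] y [-35.1 -27.  -21.7   0.2  21.7  27.2  35.3]
((461.620849609375, 148.43682861328125), (66.45743560791016, 51.826683044433594), 70.50834655761719)
roof z 0.1822617594829269 slope x [0.01043764 0.18219366] [-0.00104393  0.18227117]
sc_a 119 ring [0.4170858  0.03293813] rad 0.0349013915368509 local -80.52951674145415 3.3465363827496395 0.16965997235878416
sd_a 15 ring [0.42482819 0.04214441] rad 0.029734734905077248 local -69.26241174839492 -0.8668419439014463 0.1702611648742376
```

Request:
arm_command([
  [0.03,[0.015,0.0005,-0.0013],0],
  [0.03,[0.015,0,0],0],
  [0.03,[0.01,0,0],0],
  [0.03,[0,0,0],0],
  [0.03,[0,0,0],0],
  [0.03,[0,0,0],0],
])

```text
time: 8.0
ee_pos: [0.4482, 0.1088, 0.1052]
tool_rot: [[0.002, 0.943, -0.334], [0.0, -0.334, -0.943], [-1.0, 0.002, -0.001]]
force: [-1.3, -0.5, -5.4]
opening: 0.0434
```

```bash
python3 look.py b
```

```text
8.0 [0.4482 0.1088 0.1052] -19.49 [ 0.002  0.    -1.   ] [-1.32 -0.46 -5.36] [-0.12  0.06  0.01] 0.0434 [ 0.  -0.2 -0.  -0.   0.  -0.1]
```

Request:
arm_command([
  [0.03,[0,0,0],0],
  [0.03,[0,0,0],0],
  [0.03,[0,0,0],0],
])

```text
time: 8.3
ee_pos: [0.4476, 0.1088, 0.1046]
tool_rot: [[0.001, 0.943, -0.333], [0.0, -0.333, -0.943], [-1.0, 0.001, -0.0]]
force: [-0.6, -0.8, -4.0]
opening: 0.0432
```

```bash
python3 look.py b
```

```text
8.3 [0.4476 0.1088 0.1046] -19.48 [ 0.001  0.    -1.   ] [-0.6  -0.78 -3.96] [-0.15 -0.01  0.03] 0.0432 [ 0.   0.1  0.2 -0.   0.2  0.1]
```

Request:
arm_command([
  [0.03,[0.003,0,0.001],0],
  [0.03,[0.003,0,0],0],
  [0.03,[0.002,0,0],0],
  [0.03,[0.002,0,0],0],
  [0.03,[0.002,0,0],0],
  [0.03,[0,0,0],0],
])

```text
time: 8.9
ee_pos: [0.4468, 0.1079, 0.0919]
tool_rot: [[-0.001, 0.943, -0.333], [0.0, -0.333, -0.943], [-1.0, -0.001, 0.0]]
force: [-1.0, 0.2, -6.0]
opening: 0.0433
```

```bash
python3 look.py c 1
```

```text
8.9 [0.4468 0.1079 0.0919] -19.48 [-0.001  0.    -1.   ] [-0.98  0.17 -6.  ] [-0.11  0.06  0.01] 0.0433 [ 0.  -0.4 -0.3  0.   0.2  0. ]
```

View pics/v_c.png

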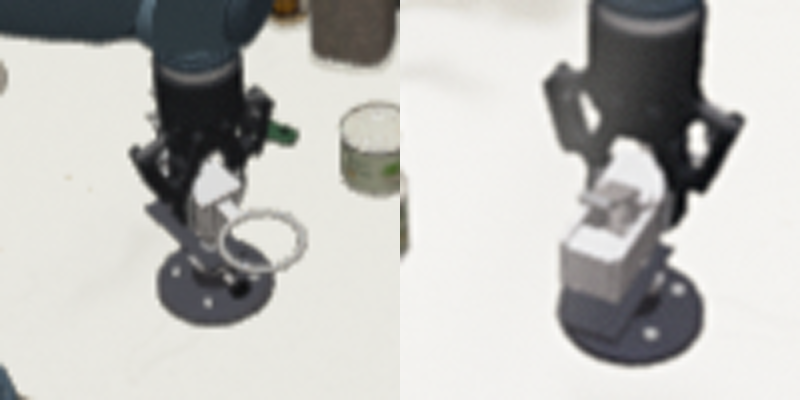

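The ball top has entered the socket with no contact force, and the tongue lies along the plate in both views. I'll keep lowering slowly.

Request:
arm_command([
  [0.03,[0.002,0,0],0],
  [0.03,[0.002,0,0],0],
  [0.03,[0.002,0,0],0],
  [0.03,[0.002,0,0],0],
  [0.03,[0,0,0],0],
])

```text
time: 9.55
ee_pos: [0.4468, 0.1079, 0.0839]
tool_rot: [[-0.001, 0.943, -0.333], [0.0, -0.333, -0.943], [-1.0, -0.001, 0.0]]
force: [0.5, 0.1, -4.6]
opening: 0.0431
```

Request:
arm_command([
  [0.03,[0.002,0,0],0],
  [0.03,[0.002,0,0],0],
  [0.03,[0,0,0],0],
])

```text
time: 9.85
ee_pos: [0.4468, 0.1079, 0.0799]
tool_rot: [[-0.001, 0.943, -0.333], [0.0, -0.333, -0.943], [-1.0, -0.001, 0.0]]
force: [0.9, -1.0, -5.8]
opening: 0.0435
```

```bash
python3 look.py d
```

```text
9.85 [0.4468 0.1079 0.0799] -19.48 [-0.001  0.    -1.   ] [ 0.92 -0.95 -5.84] [-0.16  0.04 -0.  ] 0.0435 [ 0.1 -0.2 -0.2  0.   0.2 -0. ]
```

Request:
arm_command([
  [0.03,[0.002,0,0],0],
  [0.03,[0.002,0,0],0],
  [0.03,[0.002,0,0],0],
  [0.03,[0,0,0],0],
])

```text
time: 10.25
ee_pos: [0.4468, 0.1079, 0.0739]
tool_rot: [[-0.001, 0.943, -0.334], [-0.0, -0.334, -0.943], [-1.0, -0.001, 0.0]]
force: [-0.3, 0.9, -5.2]
opening: 0.0436
```

Request:
arm_command([
  [0.03,[0.002,0,0],0],
  [0.03,[0.002,0,0],0],
  [0.03,[0.002,0,0],0],
  [0.03,[0,0,0],0],
])

```text
time: 10.65
ee_pos: [0.4468, 0.1079, 0.0679]
tool_rot: [[-0.001, 0.943, -0.333], [-0.0, -0.333, -0.943], [-1.0, -0.001, 0.0]]
force: [0.1, -0.9, -5.2]
opening: 0.0433
```

```bash
python3 look.py e
```

```text
10.65 [0.4468 0.1079 0.0679] -19.48 [-0.001 -0.    -1.   ] [ 0.14 -0.87 -5.23] [-0.16  0.03 -0.02] 0.0433 [ 0.1 -0.2 -0.2 -0.   0.2 -0.1]
```

Underside is now about 7 mm above the expected face, so I'll switch to 1 mm steps.

Request:
arm_command([
  [0.03,[0.001,0,0],0],
  [0.03,[0.001,0,0],0],
  [0.03,[0.001,0,0],0],
  [0.03,[0.001,0,0],0],
  [0.03,[0,0,0],0],
])

```text
time: 11.15
ee_pos: [0.447, 0.1079, 0.0641]
tool_rot: [[-0.0, 0.943, -0.334], [0.0, -0.334, -0.943], [-1.0, -0.0, 0.0]]
force: [0.5, -0.4, -5.4]
opening: 0.043
```

Request:
arm_command([
  [0.03,[0.001,0,0],0],
  [0.03,[0,0,0],0],
])

```text
time: 11.35
ee_pos: [0.447, 0.1079, 0.0632]
tool_rot: [[-0.0, 0.943, -0.333], [0.0, -0.333, -0.943], [-1.0, -0.0, 0.0]]
force: [-0.5, 0.6, -4.5]
opening: 0.0435
```

Request:
arm_command([
  [0.03,[0.001,0,0],0],
  [0.03,[0,0,0],0],
])

```text
time: 11.55
ee_pos: [0.447, 0.1079, 0.0622]
tool_rot: [[-0.0, 0.943, -0.333], [0.0, -0.333, -0.943], [-1.0, -0.0, 0.0]]
force: [0.3, 0.3, -4.4]
opening: 0.0436
```

```bash
python3 look.py f
```

```text
11.55 [0.447  0.1079 0.0622] -19.48 [-0.  0. -1.] [ 0.33  0.26 -4.43] [-0.08  0.04  0.03] 0.0436 [ 0.  -0.1 -0.1 -0.   0.1  0. ]
```

Request:
arm_command([
  [0.03,[0.001,0,0],0],
  [0.03,[0,0,0],0],
])

```text
time: 11.75
ee_pos: [0.447, 0.1079, 0.0612]
tool_rot: [[-0.0, 0.943, -0.333], [-0.0, -0.333, -0.943], [-1.0, -0.0, 0.0]]
force: [-0.1, 0.5, -5.2]
opening: 0.0434
```

Request:
arm_command([
  [0.03,[0.0005,0,0],0],
  [0.03,[0,0,0],0],
])

```text
time: 11.95
ee_pos: [0.4471, 0.1079, 0.0607]
tool_rot: [[-0.0, 0.943, -0.333], [-0.0, -0.333, -0.943], [-1.0, -0.0, 0.0]]
force: [0.1, -0.5, -4.6]
opening: 0.0431
```

Request:
arm_command([
  [0.03,[0.0005,0,0],0],
  [0.03,[0,0,0],0],
])

```text
time: 12.15
ee_pos: [0.447, 0.1079, 0.0602]
tool_rot: [[-0.0, 0.943, -0.333], [0.0, -0.333, -0.943], [-1.0, -0.0, 0.0]]
force: [-0.8, 0.0, -4.0]
opening: 0.0431
```

```bash
python3 look.py g
```

```text
12.15 [0.447  0.1079 0.0602] -19.48 [-0.  0. -1.] [-0.8   0.02 -3.99] [-0.11  0.1   0.04] 0.0431 [ 0.1 -0.1 -0.   0.1  0.1 -0. ]
```

Request:
arm_command([
  [0.03,[0.0005,0,0],0],
  [0.03,[0,0,0],0],
])

```text
time: 12.35
ee_pos: [0.4471, 0.1079, 0.0598]
tool_rot: [[0.0, 0.943, -0.334], [0.0, -0.334, -0.943], [-1.0, 0.0, -0.0]]
force: [0.4, 0.7, -4.8]
opening: 0.0437
```

Request:
arm_command([
  [0.03,[0.0005,0,0],0],
  [0.03,[0,0,0],0],
])

```text
time: 12.55
ee_pos: [0.4472, 0.1079, 0.0595]
tool_rot: [[0.0, 0.943, -0.333], [-0.0, -0.333, -0.943], [-1.0, 0.0, 0.0]]
force: [-1.6, -0.8, -2.6]
opening: 0.0433
```

```bash
python3 look.py g
```

```text
12.55 [0.4472 0.1079 0.0595] -19.48 [ 0. -0. -1.] [-1.64 -0.81 -2.57] [-0.18  0.21  0.06] 0.0433 [ 0.  -0.1 -0.1 -0.1 -0.  -0.1]
```

Request:
arm_command([
  [0.03,[0.0005,0,0],0],
  [0.03,[0,0,0],0],
])

```text
time: 12.75
ee_pos: [0.4472, 0.1079, 0.0591]
tool_rot: [[-0.0, 0.943, -0.333], [-0.0, -0.333, -0.943], [-1.0, -0.0, 0.0]]
force: [-1.8, -1.3, 0.4]
opening: 0.0433
```

Request:
arm_command([
  [0.03,[0.0005,0,0],0],
  [0.03,[0,0,0],0],
])

```text
time: 12.95
ee_pos: [0.4472, 0.1079, 0.0587]
tool_rot: [[-0.0, 0.943, -0.333], [-0.0, -0.333, -0.943], [-1.0, -0.0, 0.0]]
force: [-3.0, -0.1, 3.1]
opening: 0.0434
```

```bash
python3 look.py g
```

```text
12.95 [0.4472 0.1079 0.0587] -19.48 [-0. -0. -1.] [-2.95 -0.13  3.14] [-0.14  0.62  0.02] 0.0434 [ 0.  -0.  -0.1 -0.  -0.  -0. ]
```

Request:
arm_command([
  [0.03,[0.0005,-0.0004,0],0],
  [0.03,[0,0,0],0],
])

```text
time: 13.15
ee_pos: [0.4472, 0.1079, 0.0583]
tool_rot: [[0.001, 0.943, -0.333], [-0.0, -0.333, -0.943], [-1.0, 0.001, -0.0]]
force: [-3.8, -1.1, 4.6]
opening: 0.0438
```

Request:
arm_command([
  [0.03,[0.0005,0,0],0],
  [0.03,[0,0,0],0],
])

```text
time: 13.35
ee_pos: [0.4472, 0.1079, 0.058]
tool_rot: [[0.001, 0.943, -0.333], [-0.0, -0.333, -0.943], [-1.0, 0.001, 0.0]]
force: [-5.1, -1.2, 7.7]
opening: 0.0432
```

```bash
python3 look.py g
```

```text
13.35 [0.4472 0.1079 0.058 ] -19.48 [ 0.001 -0.    -1.   ] [-5.08 -1.17  7.73] [-0.31  0.76  0.03] 0.0432 [ 0.1 -0.1 -0.   0.   0.2  0. ]
```

Request:
arm_command([
  [0.03,[0,-0.0005,0],0],
  [0.03,[0,0,0],0],
])

```text
time: 13.55
ee_pos: [0.4472, 0.1079, 0.0581]
tool_rot: [[0.002, 0.943, -0.333], [-0.001, -0.333, -0.943], [-1.0, 0.002, -0.0]]
force: [-2.7, -2.3, 6.9]
opening: 0.0436
```

```bash
python3 look.py g
```

```text
13.55 [0.4472 0.1079 0.0581] -19.47 [ 0.002 -0.001 -1.   ] [-2.71 -2.3   6.9 ] [-0.41  0.55 -0.01] 0.0436 [-0.   0.  -0.1  0.1  0.1 -0.1]
```

Request:
arm_command([
  [0.03,[0.0005,-0.0002,0],0],
  [0.03,[0,0,0],0],
])

```text
time: 13.75
ee_pos: [0.4472, 0.1079, 0.0579]
tool_rot: [[0.002, 0.943, -0.333], [-0.001, -0.333, -0.943], [-1.0, 0.002, -0.0]]
force: [-3.2, -2.9, 7.7]
opening: 0.0436
```

Request:
arm_command([
  [0.03,[0.0003,0,0],0],
  [0.03,[0,0,0],0],
])

```text
time: 13.95
ee_pos: [0.4472, 0.1079, 0.0577]
tool_rot: [[0.002, 0.943, -0.333], [-0.001, -0.333, -0.943], [-1.0, 0.002, 0.0]]
force: [-3.5, -2.1, 9.2]
opening: 0.0433
```

```bash
python3 look.py g
```

```text
13.95 [0.4472 0.1079 0.0577] -19.47 [ 0.002 -0.001 -1.   ] [-3.52 -2.09  9.2 ] [-0.44  0.78  0.04] 0.0433 [-0.   0.  -0.1  0.1  0.1 -0. ]
```

Request:
arm_command([
  [0.03,[0.0005,0,0],0],
  [0.03,[0,0,0],0],
])

```text
time: 14.15
ee_pos: [0.4472, 0.1079, 0.0574]
tool_rot: [[0.002, 0.943, -0.333], [-0.001, -0.333, -0.943], [-1.0, 0.002, 0.0]]
force: [-4.8, -2.4, 11.7]
opening: 0.0432
```

Request:
arm_command([
  [0.03,[0.0001,0,0],0],
  [0.03,[0,0,0],0],
  [0.03,[0,0,0],0],
  [0.03,[0,0,0],0],
])

```text
time: 14.55
ee_pos: [0.4472, 0.1079, 0.0574]
tool_rot: [[0.002, 0.943, -0.333], [-0.001, -0.333, -0.943], [-1.0, 0.002, 0.0]]
force: [-4.4, -2.9, 11.8]
opening: 0.0437
```

```bash
python3 look.py h 1
```

```text
14.55 [0.4472 0.1079 0.0574] -19.47 [ 0.002 -0.001 -1.   ] [-4.42 -2.93 11.82] [-0.43  0.98  0.01] 0.0437 [-0.1 -0.1 -0.1 -0.  -0.1 -0. ]
```

View pics/v_h.png

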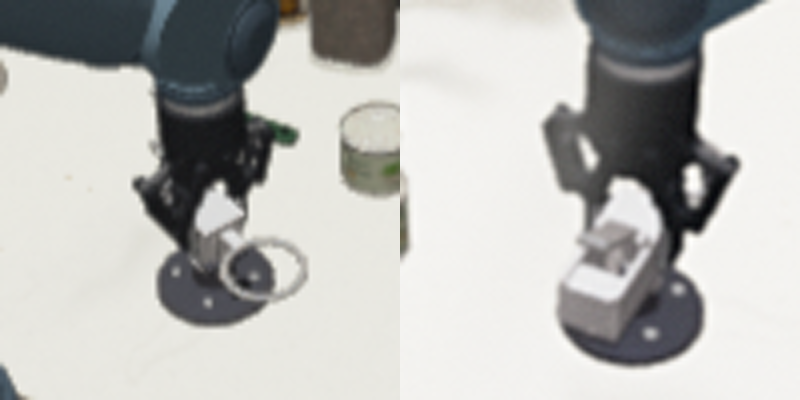

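Request:
arm_command([
  [0.03,[0.0001,0,0],0],
  [0.03,[0,0,0],0],
  [0.03,[0,0,0],0],
  [0.03,[0,0,0],0],
])

```text
time: 15.1
ee_pos: [0.4472, 0.1079, 0.0573]
tool_rot: [[0.002, 0.943, -0.333], [-0.001, -0.333, -0.943], [-1.0, 0.002, 0.0]]
force: [-4.2, -2.6, 11.7]
opening: 0.0431
```

Request:
arm_command([
  [0.03,[-0.0005,0,0],0],
  [0.03,[-0.0005,0,0],0],
  [0.03,[-0.0005,0,0],0],
  [0.03,[0,0,0],0],
])

```text
time: 15.5
ee_pos: [0.4472, 0.1079, 0.0582]
tool_rot: [[0.002, 0.943, -0.333], [-0.001, -0.333, -0.943], [-1.0, 0.002, -0.0]]
force: [-2.6, -2.5, 5.4]
opening: 0.0429
```

```bash
python3 look.py h
```

```text
15.5 [0.4472 0.1079 0.0582] -19.47 [ 0.002 -0.001 -1.   ] [-2.58 -2.48  5.44] [-0.44  0.48  0.04] 0.0429 [ 0.   0.1  0.1 -0.  -0.   0. ]
```

Request:
arm_command([
  [0.03,[-0.0005,0,0],0],
  [0.03,[-0.0004,0,0],0],
  [0.03,[0,0,0],0],
])

```text
time: 15.8
ee_pos: [0.4471, 0.1079, 0.0587]
tool_rot: [[0.003, 0.943, -0.333], [-0.001, -0.333, -0.943], [-1.0, 0.003, -0.0]]
force: [1.4, -2.8, 3.4]
opening: 0.0434
```

```bash
python3 look.py h
```

```text
15.8 [0.4471 0.1079 0.0587] -19.48 [ 0.003 -0.001 -1.   ] [ 1.37 -2.76  3.43] [-0.62 -0.13  0.02] 0.0434 [-0.   0.1  0.1 -0.   0.2 -0. ]
```

Request:
arm_command([
  [0.03,[-0.0004,0,0],0],
  [0.03,[0,0,0],0],
  [0.046,[0,0,0],0],
  [0.05,[0,0,0],0],
  [0.056,[0,0,0],0],
  [0.062,[0,0,0],0],
  [0.07,[0,0,0],0],
  [0.08,[0,0,0],0],
])

```text
time: 16.6
ee_pos: [0.4459, 0.1083, 0.0585]
tool_rot: [[-0.0, 0.943, -0.333], [0.0, -0.333, -0.943], [-1.0, -0.0, 0.0]]
force: [-0.4, -0.0, -0.5]
opening: 0.0797
```

```bash
python3 look.py i 1
```

```text
16.6 [0.4459 0.1083 0.0585] -19.48 [-0.  0. -1.] [-0.4  -0.03 -0.5 ] [-0.   -0.01  0.02] 0.0797 [-0.1 -0.1 -0.1  0.  -0.  -0. ]
```

View pics/v_i.png

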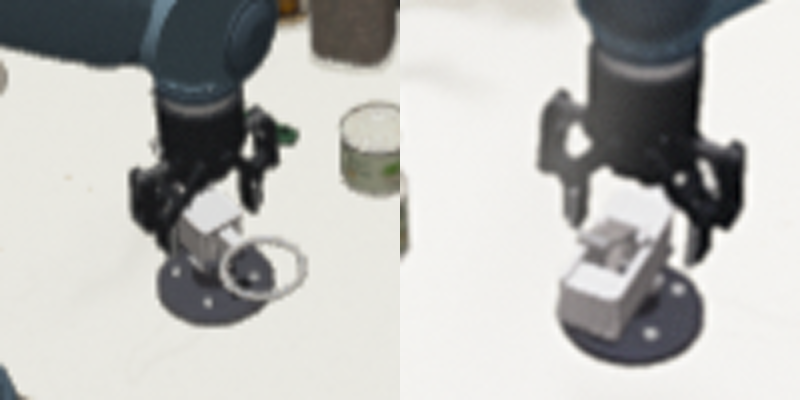

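View pics/w_i.png

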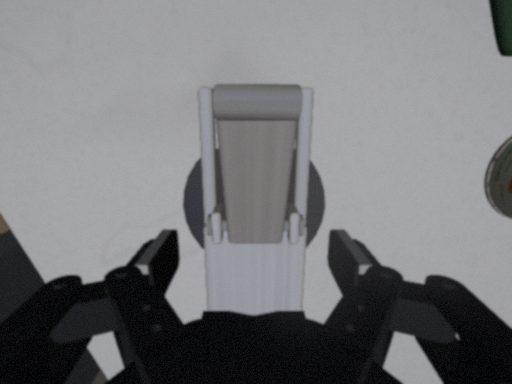

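The holder sits straight on the mount and the fingers are clear of it. I'll rise straight up, close the fingers and move over the lever.

Request:
arm_command([
  [0.085,[-0.01,0,0],0],
  [0.085,[-0.03,0,0],0],
  [0.085,[-0.04,0,0],0],
  [0.085,[-0.03,0,0],0],
  [0.03,[0,0.001,-0.02],0],
  [0.0,[0,0,-0.04],0],
  [0.0,[0,0,-0.004],0],
  [0.0,[0,0,0],0],
], grip_force=30)

```text
time: 17.55
ee_pos: [0.4684, 0.1688, 0.1691]
tool_rot: [[0.0, 0.943, -0.332], [-0.0, -0.332, -0.943], [-1.0, 0.0, 0.0]]
force: [-0.5, 0.3, -0.6]
opening: 0.0278
```

Request:
arm_command([
  [0.0,[0,0,0],0],
  [0.0,[0,0,0],0],
  [0.0,[0,0,0],0],
  [0.0,[0,0,0],0],
])

```text
time: 17.95
ee_pos: [0.4682, 0.1677, 0.1686]
tool_rot: [[-0.0, 0.942, -0.334], [-0.0, -0.334, -0.942], [-1.0, -0.0, 0.0]]
force: [-0.5, -0.3, 0.2]
opening: -0.0006
```

```bash
python3 look.py j 1; python3 - <<'E'
from h import *
w=np.load("pics/w_j.npz");r=pts(w).reshape(-1,3)
o=np.array([.4472,.1079]);a=np.radians(70.52);dx=np.array([np.cos(a),np.sin(a)]);dy=np.array([-dx[1],dx[0]])
for nm in("w_j","sc_j","sd_j"):
    r=pts(np.load(f"pics/{nm}.npz")).reshape(-1,3);x=(r[:,:2]-o)@dx*1000;y=(r[:,:2]-o)@dy*1000
    q=(abs(x)<15)&(abs(y)<16)&(r[:,2]>.07)&(r[:,2]<.12);print(nm,"roof",q.sum(),np.median(r[q,2]) if q.any() else 0)
    for x0 in range(25,80,8):
        q=(abs(x-x0)<3)&(abs(y)<8)&(r[:,2]>.08)&(r[:,2]<.145)
        if q.sum()>4: print(x0,q.sum(),np.median(r[q,2]).round(4))
E
```

```text
17.95 [0.4682 0.1677 0.1686] -19.53 [-0. -0. -1.] [-0.51 -0.28  0.21] [-0.05 -0.02 -0.02] -0.0006 [ 0.3  0.1 -0.2  0.  -0.   0.1]
w_j roof 0 0
57 124 0.1232
65 207 0.1257
73 331 0.1306
sc_j roof 53 0.09660962944197515
25 10 0.1034
33 11 0.1089
49 9 0.1156
57 15 0.1205
65 10 0.1204
73 7 0.1293
sd_j roof 80 0.09689630438157287
25 10 0.0945
33 10 0.092
41 7 0.1133
49 5 0.1175
57 14 0.0909
65 11 0.0888
73 27 0.1275
```

View pics/v_j.png

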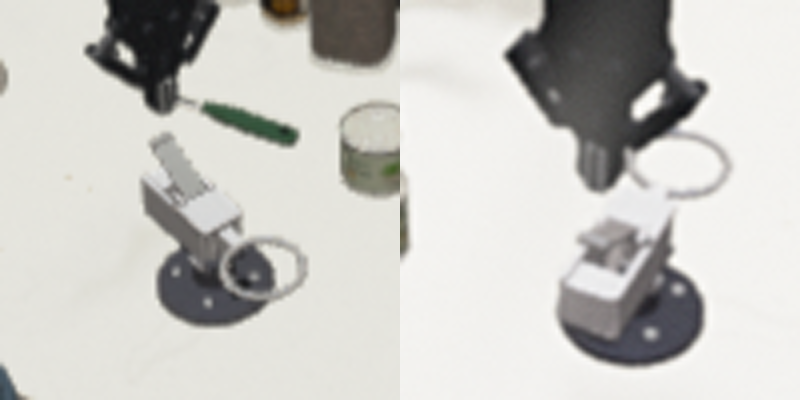

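View pics/w_j.png

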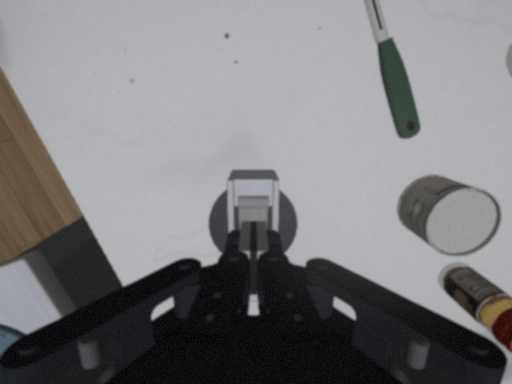

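Roof height of 0.0967 m puts the underside on the plate, so the holder is seated. The lever is still open and the closed fingertips are above it. I'll go down and feel for the lever.

Request:
arm_command([
  [0.0,[0.012,0,0],0],
  [0.0,[0.012,0,0],0],
  [0.0,[0.008,0,0],0],
  [0.0,[0.002,0,0],0],
  [0.0,[0,0,0],0],
  [0.0,[0,0,0],0],
])

```text
time: 18.7
ee_pos: [0.4686, 0.1683, 0.1348]
tool_rot: [[0.0, 0.943, -0.333], [0.0, -0.333, -0.943], [-1.0, 0.0, -0.0]]
force: [0.1, -0.3, 0.5]
opening: 0.0004
```

Request:
arm_command([
  [0.0,[0.001,0,0],0],
  [0.0,[0.001,0,0],0],
  [0.0,[0,0,0],0],
])

```text
time: 19.0
ee_pos: [0.4684, 0.1682, 0.1327]
tool_rot: [[0.0, 0.943, -0.333], [0.0, -0.333, -0.943], [-1.0, 0.0, -0.0]]
force: [-0.4, 0.1, 0.5]
opening: -0.0001
```

Request:
arm_command([
  [0.0,[0.001,0,0],0],
  [0.0,[0.001,0,0],0],
  [0.0,[0,0,0],0],
])

```text
time: 19.3
ee_pos: [0.4688, 0.1684, 0.1314]
tool_rot: [[0.001, 0.943, -0.333], [0.0, -0.333, -0.943], [-1.0, 0.001, -0.001]]
force: [-2.2, 0.3, 5.6]
opening: 0.0003
```

```bash
python3 look.py k
```

```text
19.3 [0.4688 0.1684 0.1314] -19.48 [ 0.001  0.    -1.   ] [-2.23  0.3   5.57] [ 0.07  0.22 -0.05] 0.0003 [-0.1 -0.1 -0.1 -0.2  0.2 -0.1]
```

Request:
arm_command([
  [0.0,[0.001,0,0],0],
  [0.0,[0.001,0,0],0],
  [0.0,[0,0,0],0],
])

```text
time: 19.6
ee_pos: [0.4692, 0.1689, 0.13]
tool_rot: [[0.002, 0.943, -0.334], [0.002, -0.334, -0.943], [-1.0, 0.001, -0.002]]
force: [-1.5, 2.1, 6.7]
opening: -0.0004
```

Request:
arm_command([
  [0.0,[0.001,0,0],0],
  [0.0,[0.001,0,0],0],
  [0.0,[0.001,0,0],0],
  [0.0,[0,0,0],0],
])

```text
time: 20.0
ee_pos: [0.4699, 0.1698, 0.1278]
tool_rot: [[0.004, 0.943, -0.334], [0.004, -0.334, -0.943], [-1.0, 0.002, -0.005]]
force: [-2.6, 5.7, 10.1]
opening: -0.0003
```

Request:
arm_command([
  [0.0,[0.001,0,0],0],
  [0.0,[0.001,0,0],0],
  [0.0,[0.001,0,0],0],
  [0.0,[0.001,0,0],0],
  [0.0,[0,0,0],0],
])

```text
time: 20.5
ee_pos: [0.4704, 0.1696, 0.124]
tool_rot: [[0.005, 0.943, -0.334], [0.003, -0.334, -0.943], [-1.0, 0.004, -0.005]]
force: [-0.5, 4.0, 8.0]
opening: -0.0002
```

```bash
python3 look.py k
```

```text
20.5 [0.4704 0.1696 0.124 ] -19.48 [ 0.005  0.003 -1.   ] [-0.46  3.98  7.95] [ 0.64  0.04 -0.05] -0.0002 [-0.1  0.1  0.2 -1.3  0.  -0. ]
```

Request:
arm_command([
  [0.0,[0.001,0,0],0],
  [0.0,[0.001,0,0],0],
  [0.0,[0.001,0,0],0],
  [0.0,[0.001,0,0],0],
  [0.0,[0.001,0,0],0],
  [0.0,[0,0,0],0],
])

```text
time: 21.1
ee_pos: [0.4697, 0.1681, 0.1179]
tool_rot: [[0.003, 0.943, -0.333], [-0.0, -0.333, -0.943], [-1.0, 0.003, -0.001]]
force: [0.1, -1.7, 6.9]
opening: -0.0002
```

Request:
arm_command([
  [0.0,[0.001,0,0],0],
  [0.0,[0.001,0,0],0],
  [0.0,[0.001,0,0],0],
  [0.0,[0.001,0,0],0],
  [0.0,[0.001,0,0],0],
  [0.0,[0,0,0],0],
])

```text
time: 21.7
ee_pos: [0.4697, 0.1681, 0.1129]
tool_rot: [[0.003, 0.943, -0.333], [-0.0, -0.333, -0.943], [-1.0, 0.003, -0.001]]
force: [0.8, -1.4, 5.4]
opening: 0.0001
```

```bash
python3 look.py l 1
```

```text
21.7 [0.4697 0.1681 0.1129] -19.48 [ 0.003 -0.    -1.   ] [ 0.76 -1.38  5.38] [-0.17 -0.    0.06] 0.0001 [ 0.  -0.2 -0.1 -0.   0.1  0.1]
```

View pics/v_l.png

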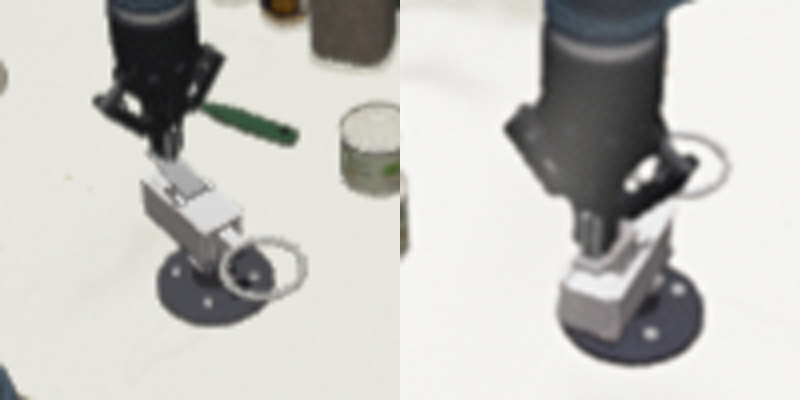

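The lever is going down freely under about 6 N. I'll continue.

Request:
arm_command([
  [0.0,[0.001,0,0],0],
  [0.0,[0.001,0,0],0],
  [0.0,[0.001,0,0],0],
  [0.0,[0.001,0,0],0],
  [0.0,[0,0,0],0],
])

```text
time: 22.35
ee_pos: [0.47, 0.1688, 0.1093]
tool_rot: [[0.004, 0.943, -0.334], [0.001, -0.334, -0.943], [-1.0, 0.003, -0.003]]
force: [-0.0, 1.5, 6.8]
opening: -0.0003
```

Request:
arm_command([
  [0.0,[0.001,0,0],0],
  [0.0,[0.001,0,0],0],
  [0.0,[0,0,0],0],
])

```text
time: 22.65
ee_pos: [0.4702, 0.1691, 0.1074]
tool_rot: [[0.004, 0.943, -0.334], [0.002, -0.334, -0.943], [-1.0, 0.004, -0.004]]
force: [0.5, 3.3, 6.5]
opening: 0.0003
```

Request:
arm_command([
  [0.0,[0.001,0,0],0],
  [0.0,[0,0,0],0],
])

```text
time: 22.85
ee_pos: [0.4703, 0.1693, 0.1065]
tool_rot: [[0.005, 0.943, -0.334], [0.003, -0.334, -0.943], [-1.0, 0.004, -0.004]]
force: [0.3, 3.2, 7.5]
opening: 0.0004
```

```bash
python3 look.py m
```

```text
22.85 [0.4703 0.1693 0.1065] -19.5 [ 0.005  0.003 -1.   ] [0.31 3.17 7.54] [ 0.73 -0.07 -0.  ] 0.0004 [ 0.1  0.  -0.1 -0.1  0.1  0. ]
```

Request:
arm_command([
  [0.0,[0.001,0,0],0],
  [0.0,[0,0,0],0],
])

```text
time: 23.05
ee_pos: [0.4704, 0.1694, 0.1056]
tool_rot: [[0.005, 0.943, -0.334], [0.003, -0.334, -0.943], [-1.0, 0.004, -0.004]]
force: [-0.4, 5.1, 7.4]
opening: 0.0004
```

Request:
arm_command([
  [0.0,[0.001,0,0],0],
  [0.0,[0,0,0],0],
])

```text
time: 23.25
ee_pos: [0.4704, 0.1696, 0.1047]
tool_rot: [[0.005, 0.943, -0.334], [0.003, -0.334, -0.943], [-1.0, 0.004, -0.005]]
force: [1.2, 4.5, 7.8]
opening: -0.0001
```

Request:
arm_command([
  [0.0,[0.001,0,0],0],
  [0.0,[0,0,0],0],
])

```text
time: 23.45
ee_pos: [0.4705, 0.1697, 0.1037]
tool_rot: [[0.005, 0.943, -0.334], [0.003, -0.334, -0.943], [-1.0, 0.004, -0.005]]
force: [1.2, 5.9, 7.5]
opening: -0.0
```

```bash
python3 look.py m
```

```text
23.45 [0.4705 0.1697 0.1037] -19.52 [ 0.005  0.003 -1.   ] [1.16 5.85 7.46] [ 1.03 -0.03  0.01] -0.0 [ 0.1 -0.1 -0.  -0.   0.1  0.1]
```

Request:
arm_command([
  [0.0,[0.001,0,0],0],
  [0.0,[0,0,0],0],
])

```text
time: 23.65
ee_pos: [0.4706, 0.1698, 0.1029]
tool_rot: [[0.005, 0.943, -0.334], [0.004, -0.334, -0.943], [-1.0, 0.004, -0.005]]
force: [-0.4, 6.5, 9.6]
opening: -0.0
```

Request:
arm_command([
  [0.0,[0.0007,0,0],0],
  [0.0,[0,0,0],0],
])

```text
time: 23.85
ee_pos: [0.4707, 0.1698, 0.1025]
tool_rot: [[0.005, 0.943, -0.334], [0.004, -0.334, -0.943], [-1.0, 0.004, -0.005]]
force: [-1.1, 5.6, 12.2]
opening: -0.0002
```

```bash
python3 look.py m
```

```text
23.85 [0.4707 0.1698 0.1025] -19.52 [ 0.005  0.004 -1.   ] [-1.09  5.56 12.19] [0.97 0.14 0.01] -0.0002 [-0.  -0.1  0.  -0.   0.1 -0. ]
```

Request:
arm_command([
  [0.0,[0.0004,0,0],0],
  [0.0,[0,0,0],0],
  [0.0,[0,0,0],0],
])

```text
time: 24.15
ee_pos: [0.4707, 0.1698, 0.1023]
tool_rot: [[0.005, 0.943, -0.334], [0.004, -0.334, -0.943], [-1.0, 0.004, -0.005]]
force: [-0.9, 6.2, 12.2]
opening: 0.0002
```

```bash
python3 look.py m
```

```text
24.15 [0.4707 0.1698 0.1023] -19.51 [ 0.005  0.004 -1.   ] [-0.87  6.25 12.16] [ 1.02  0.16 -0.02] 0.0002 [ 0.1 -0.   0.   0.   0.   0. ]
```

Request:
arm_command([
  [0.0,[0.0004,0,0],0],
  [0.0,[0,0,0],0],
  [0.0,[0,0,0],0],
])

```text
time: 24.45
ee_pos: [0.4707, 0.1699, 0.1021]
tool_rot: [[0.005, 0.943, -0.334], [0.004, -0.334, -0.943], [-1.0, 0.004, -0.005]]
force: [-1.0, 5.5, 12.5]
opening: 0.0001
```

```bash
python3 look.py m
```

```text
24.45 [0.4707 0.1699 0.1021] -19.51 [ 0.005  0.004 -1.   ] [-1.    5.52 12.47] [ 0.93  0.32 -0.01] 0.0001 [-0. -0. -0. -0.  0.  0.]
```

Request:
arm_command([
  [0.0,[0.0005,0,0],0],
  [0.0,[0,0,0],0],
  [0.0,[0,0,0],0],
])

```text
time: 24.75
ee_pos: [0.4708, 0.1699, 0.1018]
tool_rot: [[0.006, 0.943, -0.334], [0.004, -0.334, -0.943], [-1.0, 0.004, -0.005]]
force: [-1.9, 5.6, 14.5]
opening: 0.0003
```

```bash
python3 look.py m
```

```text
24.75 [0.4708 0.1699 0.1018] -19.51 [ 0.006  0.004 -1.   ] [-1.87  5.63 14.54] [0.94 0.4  0.01] 0.0003 [ 0.  -0.  -0.1 -0.1 -0.1  0.2]
```

The tip is at 0.1018 m, which matches a fully-down pad at 0.102 m with the spring compressed. I'll retract and inspect.

Request:
arm_command([
  [0.0,[-0.002,0,0],0],
  [0.0,[-0.008,0,0],0],
  [0.0,[-0.03,0,0],0],
  [0.0,[-0.04,0,0],0],
  [0.0,[-0.04,0,0.04],0],
  [0.0,[0,0,0.02],0],
  [0.0,[0,0,0],0],
  [0.0,[0,0,0],0],
])

```text
time: 25.55
ee_pos: [0.4495, 0.116, 0.2133]
tool_rot: [[-0.001, 0.942, -0.334], [0.0, -0.334, -0.942], [-1.0, -0.001, 0.0]]
force: [-0.0, -0.5, 0.2]
opening: -0.0
```

Request:
arm_command([
  [0.0,[0,0,0],0],
  [0.0,[0,0,0],0],
])

```text
time: 25.75
ee_pos: [0.4495, 0.1166, 0.213]
tool_rot: [[-0.002, 0.943, -0.333], [0.0, -0.333, -0.943], [-1.0, -0.002, 0.001]]
force: [0.4, -0.5, -1.0]
opening: 0.0001
```

```bash
python3 look.py n 1; python3 - <<'E'
from h import *
o=np.array([.4472,.1079]);a=np.radians(70.52);dx=np.array([np.cos(a),np.sin(a)]);dy=np.array([-dx[1],dx[0]])
for nm in("w_n","sc_n","sd_n"):
    r=pts(np.load(f"pics/{nm}.npz")).reshape(-1,3);x=(r[:,:2]-o)@dx*1000;y=(r[:,:2]-o)@dy*1000
    q=(abs(x)<15)&(abs(y)<16)&(r[:,2]>.07)&(r[:,2]<.12);print(nm,"roof",q.sum(),np.median(r[q,2]) if q.any() else 0)
    print([(x0,np.median(r[q,2]).round(4)) for x0 in range(25,86,6) for q in [(abs(x-x0)<3)&(abs(y)<8)&(r[:,2]>.05)&(r[:,2]<.145)] if q.sum()>4])
    if nm=="w_n":
        t=r[(r[:,2]>.085)&(r[:,2]<.12)&(np.linalg.norm(r[:,:2]-o,axis=1)<.1)&(x>-18)]
        print(cv2.minAreaRect((t[:,:2]*1000).astype(np.float32)))
E
```

```text
25.75 [0.4495 0.1166 0.213 ] -19.43 [-0.002  0.    -1.   ] [ 0.39 -0.49 -0.98] [-0.03  0.01 -0.01] 0.0001 [ 0.   0.1 -0.2 -0.   0.   0. ]
w_n roof 917 0.09740729710454826
[(25, np.float64(0.1049)), (31, np.float64(0.1049)), (37, np.float64(0.1048)), (43, np.float64(0.1049)), (49, np.float64(0.1048)), (55, np.float64(0.1046)), (61, np.float64(0.1049)), (67, np.float64(0.1048)), (73, np.float64(0.105)), (79, np.float64(0.1072)), (85, np.float64(0.1057))]
((458.283203125, 138.77078247070312), (101.47341918945312, 44.09284973144531), 70.28746032714844)
sc_n roof 59 0.09727736165906942
[(25, np.float64(0.102)), (37, np.float64(0.1047)), (49, np.float64(0.1044)), (55, np.float64(0.1008)), (67, np.float64(0.1027)), (73, np.float64(0.1017)), (79, np.float64(0.1036))]
sd_n roof 83 0.09702602526195436
[(25, np.float64(0.1038)), (31, np.float64(0.092)), (37, np.float64(0.1031)), (43, np.float64(0.1047)), (49, np.float64(0.1043)), (55, np.float64(0.1047)), (61, np.float64(0.1037)), (67, np.float64(0.1035)), (73, np.float64(0.1035)), (79, np.float64(0.0746)), (85, np.float64(0.105))]
```

View pics/v_n.png

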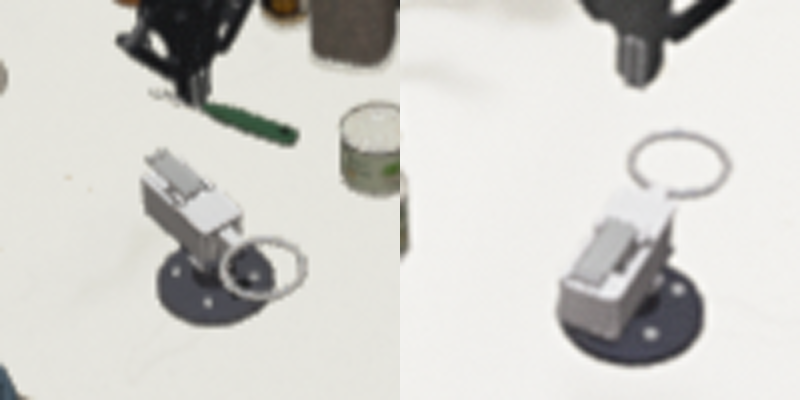

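View pics/w_n.png

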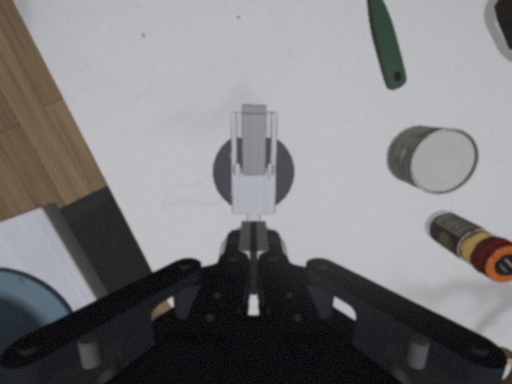

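The lever lies flat: 0.1048–0.105 m along its whole length, against 0.1045 m expected when fully down. The holder is straight on the plate and the arm is clear. I'm handing in.

```bash
python3 -c "
from workcell import order
print(order.sign_off())"
```

```text
the job is handed in; nothing more can be done
None
```

The ring holder is on the ball mount with its latch lever pressed fully down. I handed the job in at about 26 s on the robot's clock.

**What I did:** I gripped the holder and lowered it over the ball, finding the seat plate by feel at about 0.054 m. I then pressed it on the spring for over 0.5 s and eased off until almost all the load was gone before letting go. Last, I pressed the lever down with closed fingertips until the force rose at its stop.

**Loads on the mount:** The seating press was about 16.5–17 N on the mount, of which the wrist measured about 11.8 N; the rest is the holder's weight of about 5 N. The lever press peaked at about 19.5 N (14.5 N at the wrist). No reading put the mount over the 25 N limit.

**Last checks:**
- **Lever:** level along its whole length at 0.1048 m, against about 0.1045 m expected when fully down.
- **Holder:** roof at 0.097 m, which fits a flush seat, and straight to within 0.3° of the plate.
- **Robot:** clear of everything, with wrist force within about 1 N of zero.
- **Other things on the worktop:** the peeler, both jars and the tins in view looked untouched, but I didn't measure them again.

**What disagreed:** Sideways forces of 3–6 N appeared during both presses, probably friction. The two ring measurements taken in the air, from the scene and side cameras, differed by several millimetres, so I relied on the wrist camera. After release, the roof read up to 0.7 mm higher than before I latched it, which is within camera noise.

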